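Square the cover plate on the coil nest and lock it with the keeper arm

ROBOT

A 6-joint arm with a two-finger parallel gripper is mounted at the origin on the work surface. World frame = base frame: x ahead of the robot, y to its left, z up, the work surface at z = 0. Lengths are in m, angles in rad, forces in N, time in s.
With the tool pointing down it reaches from about 0.35 to 0.975 m from the base axis. Payload 4.9 kg.
Tool frame: the origin (TCP) lies at the very end of the fingers, on their centre line; the grasp point (between the pads) lies 19 mm behind it; z points along the fingers, x is the direction in which the jaws open and shut, and the axes are right-handed (so a half turn about z gives the same grasp; the last joint's range is limited). The gripper opens to 85 mm and grips with 20 to 120 N. Pads are 22 mm wide; open, the fingers measure 114 mm over their backs; the gripper's body (76 mm by 85 mm) begins 54 mm behind the grasp point. The pads swing forward as they close: fully open they stand 13 mm farther back than shut.
Start: joints at [1.106, 0.053, 1.613, -0, 1.476, -0.119], TCP at [0.212, 0.588, 0.231] pointing down, gripper open.
Joint ranges: [-3.01, 3.01], [-1.01, 2.22], [0.06, 2.58], [-1.02, 4.17], [0.09, 2.62], [-3.14, 3.14]. Speed limits (rad/s): [2.57, 2.57, 3.14, 3.14, 3.14, 3.14].

INTERFACE

Orientations are given as a unit quaternion [w, x, y, z].
In Python, from plant import * gives the robot as it stands.
- The arm moves only by the shell command python3 -m inch 'ROWS'. ROWS is text: rows parted by semicolons, each of 7 numbers parted by spaces: the shift along the tool's x, y, z in m, then the turn, a rotation vector about the tool's x, y, z in rad, then the closure, from 0 (fully open) to 1 (shut). A call has 1 to 10 rows; each row shifts and turns the commanded pose from where the row before left it, along the tool's axes as they then stand; what a row does not reach is not made up. A row lasts 1/12 s, in which the tool goes at most 41.7 mm and 7.16 degrees, less where a joint would pass 70% of its speed; a pose out of reach is approached as far as the arm can. A call with a gripper value outside its range is refused whole. The fingers move at their own pace and stop on an object; the grip force is fixed at half the most. Time passes only in rows, so rows that do not move let the fingers close. It gives the time, the measured TCP pose, the force and the opening at its end, in the units of the state.
- state(): the state, without advancing time (a new reading comes with each control period).
- grab_frame(name): name is "scene" or "top" or "wrist"; returns the picture (480x640x3 uint8, blue, green, red); there is no depth.
- camera_info(name): a dict with "vertical_fov" (degrees; the focal length in pixels is half the picture's height over the tangent of half this angle, whatever the lens; pixels are square), "cx", "cy" (the principal point, pixels), "origin" and "rotation" of the camera in the world. Camera axes: x right, y down, z forward; pixel columns grow to the right and rows downward; lengths in m; the calibration is good to about 2 mm. A picture is of the moment at which its call begins: read the wrist's pose just before it. camera_info takes no time and is no camera call; for the wrist camera it gives the pose at the moment of the call.
- job_done(): hands the job in, once; it reports no verdict.
The state is a dict: "time": time; "joint_pos": joint angles; "joint_vel": joint speeds; "joint_efforts": joint torques, N m; "tool_pos": TCP position; "tool_rot": TCP orientation; "contact_force": force on the tool from outside, world axes, zero at the start; "ft_torque": the same for the moment, N m; "gripper_width": opening from 0.0 (shut) to 1.0 (fully open).
Only numpy, scipy, OpenCV 4.12 (cv2) and the standard library are available. Lean on these libraries where they do the work, as an engineer would, in place of code of your own. Each camera call takes 0.05 s, during which the arm holds its last target.

TASK

The metal cover plate has been left lying crooked on the nest block of the assembly fixture. Nudge it square so that all its edges are flush with the block beneath, and only then swing the keeper arm round over the plate as far as its stop. The plate must still lie flush when you let go; leave the other things on the bench where they are.

Things in the scene. Friction and masses are not known exactly. Their poses are not given: they have to be found in the camera images.
- plate: Loose plain aluminium cover plate with four dark screw heads near its corners, 100 (its x) x 140 (its y) x 20 mm (z), about 0.4 to 0.8 kg, too wide to grasp flat. It lies on the nest block, displaced towards the robot and to either side and turned. Origin: centre of its underside.
- nest_top (a point): Centre of the top face of the fixed dark steel nest block, 60 mm above the bench; the block is 100 (x) x 140 (y) mm in plan, the same outline as the plate. Axes are the fixture's: x away from the robot towards the pivot post, z up. Around the block lies a 12 mm thick grey plastic foot, reaching x = -63 to +117 mm and y = +-90 mm. The fixture cannot move.
- keeper_pivot (a point): Pivot axis (vertical) of the keeper arm, on top of a 24 mm post that stands on the fixture's far side: 85 mm from nest_top along the fixture's x, at the underside of the arm, 83 mm above the bench (3 mm above the top of the plate).
- keeper_handle (a point): Middle of the upright black handle on the free end of the keeper arm: a cylinder of 22 mm diameter and 42 mm height, 93 to 135 mm above the bench, 100 mm from the pivot axis. This point is on its axis, 114 mm above the bench. The arm below it is a flat steel bar 22 mm wide and 10 mm thick.
- keeper (a joint): Angle of the keeper arm about its vertical pivot, rad, growing anticlockwise seen from above. 0: open, pointing to the left (+y) and 0.35 rad away from the robot, clear of the plate; 0.35: along the fixture's +y; 1.92 (the stop): over the middle of the plate, along the fixture's -x. Light friction: it stays where it is left.
- crate: Loose blue open plastic crate of small coils, 160 x 220 x 85 mm, on the bench to the right. Origin: centre of its underside. Leave alone.
- screwdriver: Screwdriver with yellow handle, 200 mm long, lying on the bench to the right, near the robot. Leave alone.
- reel: Grey plastic reel, 72 mm diameter, 55 mm high, standing on the left. Origin: centre of its underside. Leave alone.
- bottle: Green bottle, 60 mm diameter, 150 mm high, standing on the left. Origin: centre of its underside. Leave alone.
There are look-alikes about, which are no part of the job. Of the things shaped like the plate, the aluminium one is meant.

How it is judged:
By the outcome, as a careful person would: the job done as asked, in the order asked, and still so for the second after the job is handed in, with the robot touching nothing.
It also fails if it takes over 72 s, if anything falls off the work surface, if the arm or the gripper's body presses on something with over 40 N, if the wrist force passes 120 N, or if a joint passes its speed limit or range.

## Working session

There is one attempt and no reset: what is moved stays moved. The work goes in short steps, Python scripts to look and compute and a shell command to move; the robot and the scene stay as the last step left them, time stands still between calls to the robot, and variables do not carry over. Pictures are saved under pics/ and viewed, and the job is handed in when it is done.

```bash
ls; mkdir -p pics; python3 - <<'E'
from plant import *
import cv2
s=state(); print(s)
for n in ("scene","top","wrist"):
    print(n,camera_info(n)); cv2.imwrite(f"pics/{n}0.png",grab_frame(n))
E
```

```text
pics
{'time': 0.0, 'joint_pos': array([ 1.10600260e+00,  5.33566355e-02,  1.61430471e+00, -2.24028095e-05,
        1.47599005e+00, -1.19020884e-01]), 'joint_vel': array([-1.85093365e-04, -1.11826048e-03, -8.53812534e-04, -3.05757342e-04,
        6.56943757e-05, -1.55720620e-04]), 'joint_efforts': array([-1.68948980e-03, -3.93681836e+01, -3.70169806e+01, -2.70224782e-04,
        7.05260580e-03, -9.00549821e-06]), 'tool_pos': array([0.21156279, 0.58743896, 0.23005676]), 'tool_rot': array([ 4.97436004e-04,  8.18205488e-01,  5.74924968e-01, -9.01269615e-04]), 'contact_force': array([-0.86520916,  0.17412108, -0.32718626]), 'ft_torque': array([-0.0187257 , -0.00603943, -0.00901673]), 'gripper_width': 1.0035562539743121}
scene {'vertical_fov': 44.953282485132455, 'cx': 313.9509826714645, 'cy': 251.56516818642842, 'origin': array([1.13495467, 0.8144366 , 1.1162074 ]), 'rotation': array([-0.13062566,  0.29308549,  0.87567064, -0.36088609])}
top {'vertical_fov': 54.10906050886189, 'cx': 315.75576480084794, 'cy': 242.21739193111034, 'origin': array([ 0.24581576, -0.029928  ,  1.39029634]), 'rotation': array([ 0.05940273, -0.69433127,  0.71465885, -0.06031692])}
wrist {'vertical_fov': 59.706806224780095, 'cx': 324.2148766037602, 'cy': 241.960321210029, 'origin': array([0.14884587, 0.60938421, 0.37244866]), 'rotation': array([0.11020624, 0.81064546, 0.56999409, 0.07625783])}
```

View pics/scene0.png

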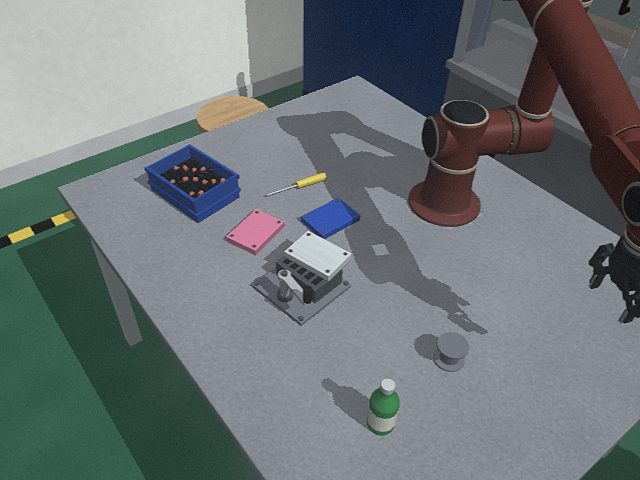

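View pics/top0.png

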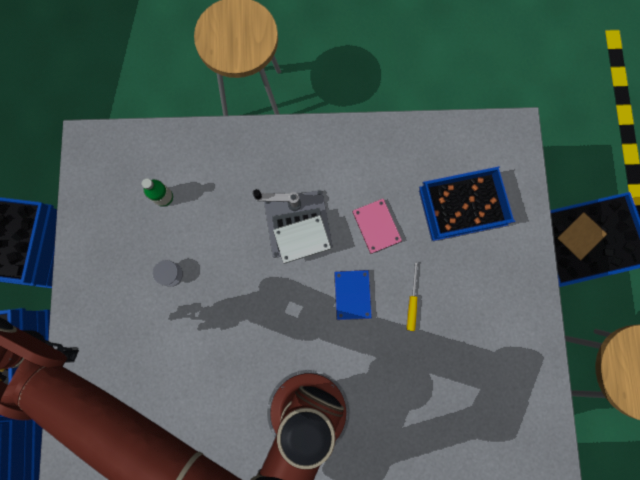

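View pics/wrist0.png

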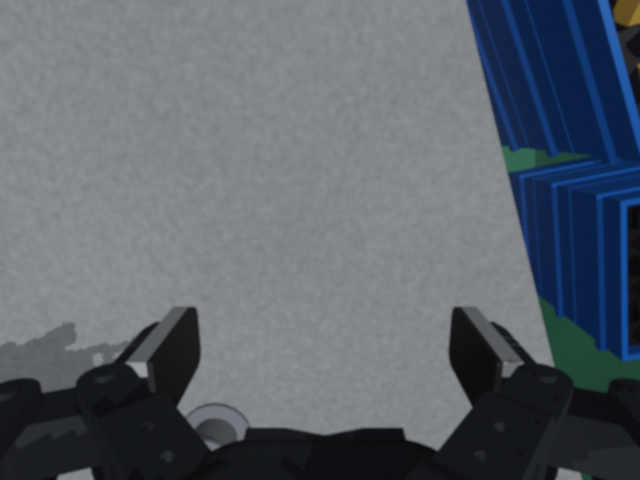

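The scene view shows the aluminium plate on the block at about (318,254), with the keeper arm at (290,285). In the top view the plate is at about (302,238), the pivot at (295,200) and the handle at (258,195). The pink and blue plates are look-alikes. The wrist view shows only bench, so I'll zoom in on the top and scene views and measure.

```bash
cat > h.py <<'E'
import numpy as np, cv2
from scipy.spatial.transform import Rotation as R
def q(a): return R.from_quat(a,scalar_first=True)
def ray(ci,uv):
    f=240/np.tan(np.radians(ci["vertical_fov"]/2))
    uv=np.atleast_2d(np.asarray(uv,float))
    d=np.c_[(uv[:,0]-ci["cx"])/f,(uv[:,1]-ci["cy"])/f,np.ones(len(uv))]
    return q(ci["rotation"]).apply(d)
def plane(ci,uv,z):
    d=ray(ci,uv); o=np.array(ci["origin"])
    return (o+d*((z-o[2])/d[:,2])[:,None])[:,:2]
def proj(ci,p):
    f=240/np.tan(np.radians(ci["vertical_fov"]/2))
    c=q(ci["rotation"]).inv().apply(np.atleast_2d(p)-ci["origin"])
    return c[:,:2]/c[:,2:]*f+[ci["cx"],ci["cy"]]
E
python3 - <<'E'
import cv2
a=cv2.imread('pics/top0.png')[170:290,230:350]; b=cv2.imread('pics/scene0.png')[220:340,240:360]
cv2.imwrite('pics/z0.png',cv2.hconcat([cv2.resize(x,(400,400),interpolation=2) for x in(a,b)]))
from h import *; from plant import *
ci=camera_info('top')
print('handle',plane(ci,(258,193),.135),'pivot',plane(ci,(295,198),.093),'plate',plane(ci,(302,239),.08))
print(state()['time'])
E
```

```text
handle [[0.6029928  0.12070987]] pivot [[0.59717316 0.02056497]] plate [[0.48040009 0.00380293]]
0.15
```

View pics/z0.png

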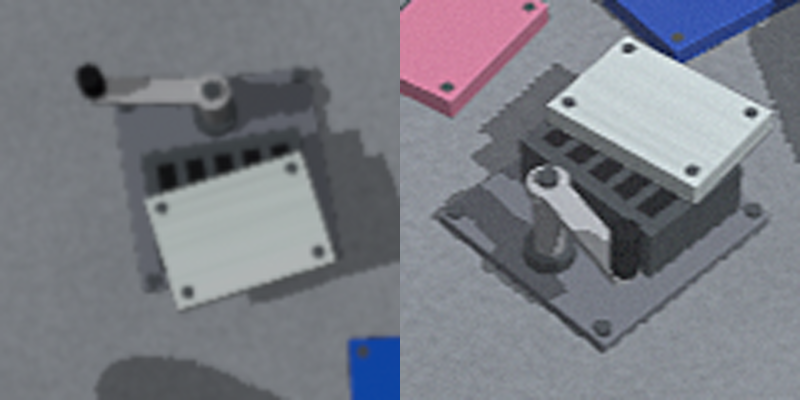

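```bash
python3 - <<'E'
from h import *; from plant import *
s=state(); ci=camera_info('wrist'); T=q(s['tool_rot']); 
print(np.round(T.as_matrix(),3)); rc=T.inv()*q(ci['rotation']); oc=T.inv().apply(ci['origin']-s['tool_pos'])
print('cam in tool',oc,'fwd',rc.apply([0,0,1]))
ct=camera_info('top')
# foot corners from zoom (x/400*120+230)
z=lambda x,y:(x*.3+230,y*.3+170)
print('foot',plane(ct,[z(110,75),z(148,290),z(312,72)],.012))
print('plate corners',plane(ct,[z(145,200),z(303,150),z(336,262),z(180,310)],.08))
print('slots corner block near L', plane(ct,[z(143,155),z(325,140)],.06))
# planned views
for yaw,p in ((12,(.47,0,.33)),(12,(.45,0,.33)),(-20,(.47,0,.33)),(12,(.45,0,.38))):
    a=np.radians(yaw); Y=np.array([np.cos(a),np.sin(a),0]);Z=np.array([0,0,-1.]);X=np.cross(Y,Z)
    t=R.from_matrix(np.c_[X,Y,Z]); c=dict(ci); c['origin']=np.array(p)+t.apply(oc); c['rotation']=(t*rc).as_quat(scalar_first=True)
    print(yaw,p,proj(c,[[.43,.09,.0],[.43,-.09,0],[.6,.02,.093],[.6,.12,.135],[.514,0,.06]]).round().tolist())
E
```

```text
[[ 0.339  0.941 -0.001]
 [ 0.941 -0.339 -0.002]
 [-0.002 -0.    -1.   ]]
cam in tool [-0.00093375 -0.06648993 -0.14227586] fwd [2.49834854e-05 2.65810133e-01 9.64025400e-01]
foot [[ 0.63911596  0.12030684]
 [ 0.44083521  0.08850851]
 [ 0.63659357 -0.06337814]]
plate corners [[ 0.50871708  0.08414521]
 [ 0.54846852 -0.05183556]
 [ 0.45053447 -0.07679038]
 [ 0.41343349  0.05595488]]
slots corner block near L [[ 0.55267178  0.08708362]
 [ 0.56145485 -0.0716008 ]]
12 (0.47, 0, 0.33) [[411.0, 169.0], [252.0, 135.0], [318.0, 332.0], [424.0, 374.0], [316.0, 238.0]]
12 (0.45, 0, 0.33) [[407.0, 187.0], [249.0, 153.0], [314.0, 349.0], [418.0, 393.0], [312.0, 256.0]]
-20 (0.47, 0, 0.33) [[390.0, 125.0], [238.0, 182.0], [389.0, 317.0], [506.0, 302.0], [340.0, 236.0]]
12 (0.45, 0, 0.38) [[399.0, 181.0], [256.0, 151.0], [315.0, 327.0], [408.0, 363.0], [313.0, 243.0]]
```

```bash
python3 -m inch '-0.0263 0.0235 -0.0044 0 0 0 0;-0.0263 0.0235 -0.0044 0 0 0 0;-0.0263 0.0235 -0.0044 0 0 0 0;-0.0263 0.0235 -0.0044 0 0 0 0;-0.0263 0.0235 -0.0044 0 0 0 0;-0.0263 0.0235 -0.0044 0 0 0 0;-0.0263 0.0235 -0.0044 0 0 0 0;-0.0263 0.0235 -0.0044 0 0 0 0;-0.0263 0.0235 -0.0044 0 0 0 0'
python3 -m inch '-0.0263 0.0235 -0.0044 0 0 0 0;-0.0263 0.0235 -0.0044 0 0 0 0;-0.0263 0.0235 -0.0044 0 0 0 0;-0.0263 0.0235 -0.0044 0 0 0 0;-0.0263 0.0235 -0.0044 0 0 0 0;-0.0263 0.0235 -0.0044 0 0 0 0;-0.0263 0.0235 -0.0044 0 0 0 0;-0.0263 0.0235 -0.0044 0 0 0 0;-0.0263 0.0235 -0.0044 0 0 0 0'
python3 -m inch '0 0 0 0 0 -0.1 0;0 0 0 0 0 -0.1 0;0 0 0 0 0 -0.1 0;0 0 0 0 0 -0.1 0;0 0 0 0 0 -0.1 0;0 0 0 0 0 0 0;0 0 0 0 0 0 0'
python3 - <<'E'
from h import *; from plant import *
import json
s=state(); ci=camera_info('wrist'); im=grab_frame('wrist'); cv2.imwrite('pics/w1.png',im)
print(s['tool_pos'],q(s['tool_rot']).as_matrix().round(3).tolist(),s['time'],s['joint_pos'])
json.dump({k:np.array(v).tolist() for k,v in ci.items()},open('w1.json','w'))
E
```

```text
time: 0.9
tool_pos: [0.3306, 0.292, 0.2708]
tool_rot: [0.0, 0.818, 0.575, -0.0]
contact_force: [1.1, -0.1, -0.7]
gripper_width: 1.0
time: 1.65
tool_pos: [0.4495, -0.0025, 0.3105]
tool_rot: [-0.0, 0.818, 0.575, 0.0]
contact_force: [0.3, 0.5, 0.7]
gripper_width: 0.997
time: 2.23
tool_pos: [0.4492, -0.0007, 0.3102]
tool_rot: [-0.0, 0.652, 0.759, -0.0]
contact_force: [-0.5, 0.1, -0.2]
gripper_width: 1.0
[ 0.44920234 -0.00074644  0.31023219] [[-0.151, 0.989, -0.0], [0.989, 0.151, 0.0], [0.0, -0.0, -1.0]] 2.2333 [-1.67595291e-01 -4.17876985e-01  1.89458553e+00 -1.33766930e-05
  1.66530730e+00 -1.89005535e+00]
```

View pics/w1.png

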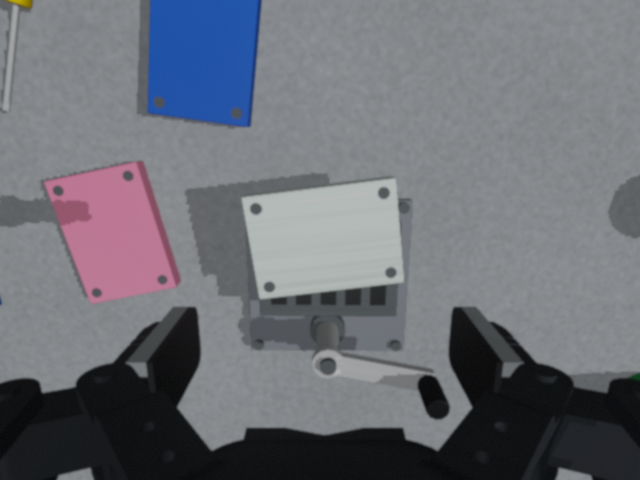

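The wrist view shows the plate with corners at about (243,198), (395,178), (403,282) and (260,299). Block slots show at rows 290–305. Foot corners are near (250,350), (404,350) and (411,198), the pivot is at (327,364) and the handle top at (432,408).

```bash
cat > meas.py <<'E'
from h import *
def quad(im,ci,z,x0=150,x1=480,y0=100,y1=400,thr=150):
    hsv=cv2.cvtColor(im,cv2.COLOR_BGR2HSV)
    m=((hsv[...,1]<40)&(hsv[...,2]>thr)).astype(np.uint8)
    k=np.zeros_like(m);k[y0:y1,x0:x1]=m[y0:y1,x0:x1]
    k=cv2.morphologyEx(k,cv2.MORPH_OPEN,np.ones((5,5)));
    c=max(cv2.findContours(k,cv2.RETR_EXTERNAL,cv2.CHAIN_APPROX_NONE)[0],key=cv2.contourArea)
    hull=cv2.convexHull(c)
    for eps in np.linspace(2,20,40):
        a=cv2.approxPolyDP(hull,eps,True)
        if len(a)==4: break
    a=a[:,0].astype(float); P=c[:,0].astype(float); L=[]
    for i in range(4):
        p,r=a[i],a[(i+1)%4]; d=r-p; n=np.hypot(*d); d/=n
        t=(P-p)@d; e=abs((P-p)@np.array([-d[1],d[0]]))
        s=P[(t>.12*n)&(t<.88*n)&(e<3.5)]
        vx,vy,x,y=cv2.fitLine(s.astype(np.float32),cv2.DIST_HUBER,0,.01,.01).ravel(); L.append((np.array([-vy,vx]),np.array([x,y])))
    C=[]
    for i in range(4):
        (n1,p1),(n2,p2)=L[i-1],L[i]; C.append(np.linalg.solve([n1,n2],[n1@p1,n2@p2]))
    C=np.array(C); return C,plane(ci,C,z)
E
python3 - <<'E'
from meas import *; import json
im=cv2.imread('pics/w1.png'); ci=json.load(open('w1.json'))
C,W=quad(im,ci,.08); print(C.round(1).tolist(),W.round(4).tolist(),'sides',np.linalg.norm(W-np.roll(W,-1,0),axis=1),'c',W.mean(0))
print([np.degrees(np.arctan2(*(np.roll(W,-1,0)-W)[i][::-1])) for i in range(4)])
cv2.imwrite('pics/w1z.png',cv2.resize(im[170:420,230:450],(704,600)[::1] if 0 else (528,600),interpolation=2))
print('foot screws',plane(ci,[(258,344),(395,344),(405,207)],.012),'pivot',plane(ci,(327,365),.095),'handle',plane(ci,(437,410),.135))
g=cv2.cvtColor(im,cv2.COLOR_BGR2GRAY); print(g[190:360:3,408]); print(g[315:360,290]);print(g[330,235:420])
E
```

```text
[[395.0, 178.39999389648438], [403.20001220703125, 280.8999938964844], [259.70001220703125, 297.8999938964844], [241.5, 197.6999969482422]] [[0.4172, 0.0567], [0.511, 0.0833], [0.5489, -0.0492], [0.455, -0.0762]] sides [0.09749293 0.13786162 0.09762437 0.13809546] c [0.48301658 0.00364575]
[np.float64(15.860113624992996), np.float64(-74.05387675697614), np.float64(-164.00257024664086), np.float64(105.89155896682466)]
foot screws [[ 0.63729124 -0.05158348]
 [ 0.61299083  0.10703058]
 [ 0.45166866  0.08572558]] pivot [[0.60174324 0.02414714]] handle [[0.60697794 0.12326253]]
[137 136 133  91 112  95  89 102 117 118 118 117 118 118 117 118 118 117
 117 117 119 120 118 118 119 123 125 124 124 128 127 133 135 133 133 130
 132 134 135 137 139 135 133 134 134 135 135 135 137 135 136 137 138 134
 132 132 131]
[ 93 104 107 101  91  86  85  85  85  86  85  85  85  85  85  86  85  85
  86  85  85  85  85  85  84  84  84  86  91 102 111 115 115 115 117 124
 132 135 135 136 136 136 136 136 136]
[140 140 138 135 128 114 106 102 101 101 100 101 100  98  92  84  83  84
  85  85  85  85  85  85  85  85  85  85  85  85  85  85  85  85  85  84
  84  85  85  84  85  85  85  85  85  85  85  85  85  85  85  85  85  84
  85  86  84  84  85  85  84  85  85  85  85  84  85  85  85  85  84  85
  84  83  78  68  62  61  60  61  61  66  71  75  77  76  76  76  78  79
  79  79  80  83  84  87  90  93  97  98 100 100  99  92  85  82  82  81
  83  91 102 111 114 115 114 116 115 115 114 114 115 114 114 114 115 115
 115 115 114 114 114 115 115 115 115 115 114 115 115 115 114 115 114 115
 115 114 114 114 114 114 115 114 114 115 115 114 114 114 114 115 114 114
 114 115 115 115 113 114 118 124 132 134 135 134 136 137 138 138 137 137
 137 137 137 136 137]
```

View pics/w1z.png

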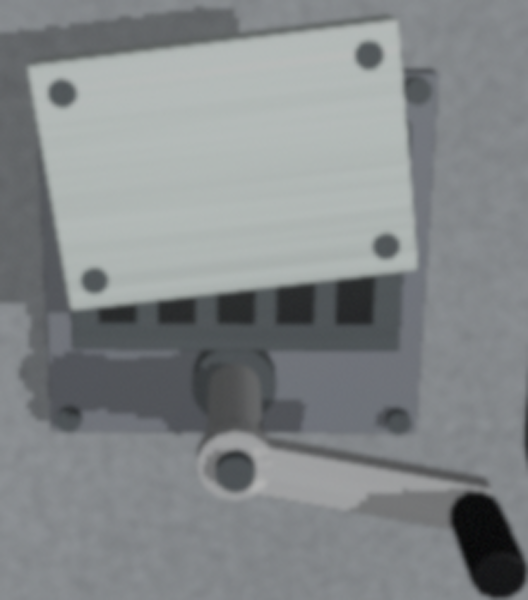

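```bash
python3 - <<'E'
from meas import *; import json
im=cv2.imread('pics/w1.png'); ci=json.load(open('w1.json')); g=cv2.cvtColor(im,cv2.COLOR_BGR2GRAY).astype(float)
g=cv2.GaussianBlur(g,(5,1),0)
def vedge(cols,r0,r1,sgn): # strongest vertical gradient per column (subpixel centroid)
    o=[]
    for c in cols:
        d=np.clip(sgn*np.diff(cv2.GaussianBlur(g,(3,3),0)[r0:r1,c]),0,None); k=d.argmax(); w=slice(max(k-2,0),k+3)
        o.append((c,r0+.5+(np.arange(len(d))[w]*d[w]).sum()/d[w].sum()))
    return np.array(o)
def hedge(rows,c0,c1,sgn):
    o=[]
    for r in rows:
        d=np.clip(sgn*np.diff(cv2.GaussianBlur(g,(3,3),0)[r,c0:c1]),0,None); k=d.argmax(); w=slice(max(k-2,0),k+3)
        o.append((c0+.5+(np.arange(len(d))[w]*d[w]).sum()/d[w].sum(),r))
    return np.array(o)
def line(ci,pts,z,nm):
    W=plane(ci,pts,z); vx,vy,x,y=cv2.fitLine(W.astype(np.float32),cv2.DIST_HUBER,0,.001,.01).ravel()
    a=np.degrees(np.arctan2(vy,vx)); res=np.std((W-[x,y])@[-vy,vx]); print(nm,'ang',a,'pt',x,y,'res mm',res*1e3); return np.array([x,y]),np.array([vx,vy])
A=line(ci,vedge(list(range(345,392)),309,323,1),.06,'block far edge R')
B=line(ci,vedge(list(range(355,390)),345,356,1),.012,'foot far')
D=line(ci,hedge(range(290,340),398,420,1),.012,'foot left(+y)')
E=line(ci,hedge(range(311,318),385,402,1),.06,'block +y edge')
F=line(ci,hedge(range(306,315),252,268,-1),.06,'block -y edge')
G=line(ci,hedge(range(325,345),235,246,-1),.012,'foot -y')
a=np.radians(8.6); ux=np.array([np.cos(a),np.sin(a)]); uy=np.array([-ux[1],ux[0]])
piv=plane(ci,(327.5,365.5),.093)[0]
print('x est: block',A[0]@ux-.05,'foot',B[0]@ux-.117,'pivot',piv@ux-.085)
print('y est: footL',D[0]@uy-.09,'blockL',E[0]@uy-.07,'blockR',F[0]@uy+.07,'footR',G[0]@uy+.09,'pivot',piv@uy)
E
```

```text
block far edge R ang -81.48915 pt 0.5606665 0.060464665 res mm 0.05674767035728524
foot far ang -83.380714 pt 0.6253086 0.0804887 res mm 1.1483145354511461
foot left(+y) ang 8.217343 pt 0.5849931 0.1131487 res mm 2.878196412966787
block +y edge ang 10.017692 pt 0.5543808 0.08808037 res mm 0.027757570314185
block -y edge ang 7.256816 pt 0.5710807 -0.050219756 res mm 0.016433598118839342
foot -y ang 20.489107 pt 0.6307456 -0.071907 res mm 1.1946314883229496
x est: block 0.5134041855101431 foot 0.5133137468239135 pivot 0.5153743074820306
y est: footL -0.06560065182112576 blockL -0.06580949268264037 blockR -0.06505185013864401 footR -0.07541726224585713 pivot -0.06560141470250308
```

```bash
python3 -m inch '0.001 -0.026 0 0 0 0.0025 0.4;0.001 -0.0266 0.03 0 0 0 0.4;0 0 0.035 0 0 0 0.4;0 0 0.035 0 0 0 0.4;0 0 0.035 0 0 0 0.4;0 0 0.035 0 0 0 0.4;0 0 0.035 0 0 0 0.4;0 0 0 0 0 0 0.4;0 0 0 0 0 0 0.4'
python3 - <<'E'
from h import *; from plant import *
s=state();ci=camera_info('wrist'); im=grab_frame('wrist'); cv2.imwrite('pics/w2.png',im); cv2.imwrite('pics/s2.png',grab_frame('scene')[180:360,200:440])
print(s['tool_pos'],s['gripper_width'],s['contact_force'])
E
```

```text
time: 3.03
tool_pos: [0.3955, -0.0064, 0.1041]
tool_rot: [-0.002, 0.652, 0.758, -0.001]
contact_force: [-0.0, -0.0, 0.8]
gripper_width: 0.598
[ 0.39549957 -0.0064174   0.10405973] 0.5979955316508091 [-0.02891611 -0.01949466  0.79396329]
```

View pics/w2.png

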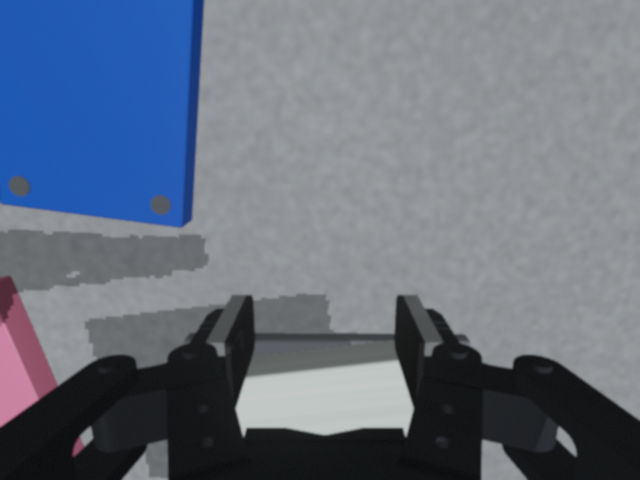

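View pics/s2.png

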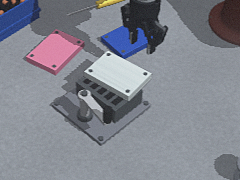

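The fingers are clear on the robot side: tips at about (235,320) and (405,320), with the plate's near edge at about row 370. I'll descend and start the push.

```bash
python3 -m inch '0 0 0.035 0 0 0 0.4;0 0 0.034 0 0 0 0.4;0 0 0 0 0 0 0.4'
python3 -m inch '0 0.008 0 0 0 0 0.4;0 0.008 0 0 0 0 0.4;0 0.006 0 0 0 0 0.4;0 0.006 0 0 0 0 0.4;0 0.006 0 0 0 0 0.4;0 0.006 0 0 0 0 0.4;0 0.004 0 0 0 0 0.4;0 0.003 0 0 0 0 0.4;0 0 0 0 0 0 0.4'
python3 - <<'E'
from h import *; from plant import *
s=state(); cv2.imwrite('pics/w3.png',grab_frame('wrist')); a=grab_frame('scene')[200:350,240:390]; b=grab_frame('top')[170:290,230:350]
cv2.imwrite('pics/s3.png',cv2.hconcat([cv2.resize(x,(400,400),interpolation=2) for x in(b,a)]))
print(s['tool_pos'],s['gripper_width'],s['contact_force'],s['ft_torque'],s['time'])
E
```

```text
time: 3.38
tool_pos: [0.3946, -0.0063, 0.0337]
tool_rot: [-0.003, 0.652, 0.758, -0.002]
contact_force: [-0.7, 0.1, -1.3]
gripper_width: 0.599
time: 4.13
tool_pos: [0.4451, 0.0002, 0.0382]
tool_rot: [0.001, 0.651, 0.759, 0.0]
contact_force: [-1.4, -0.3, 2.6]
gripper_width: 0.598
[4.45125509e-01 1.55391005e-04 3.81669185e-02] 0.5977943388105786 [-1.43059852 -0.26433689  2.62996838] [-0.06057231  0.26077596  0.01089466] 4.1333
```

View pics/w3.png

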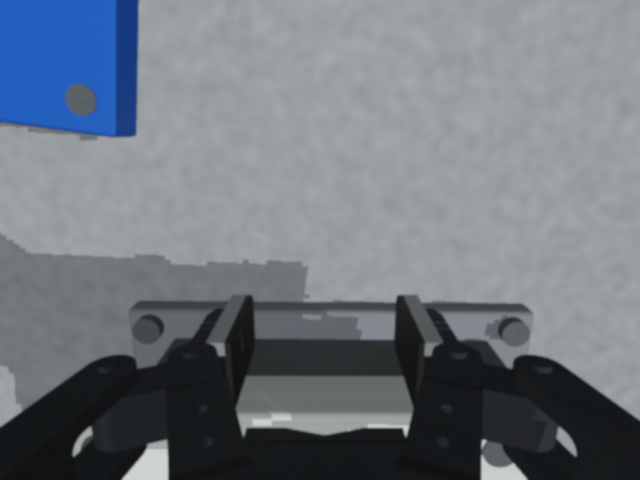

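View pics/s3.png

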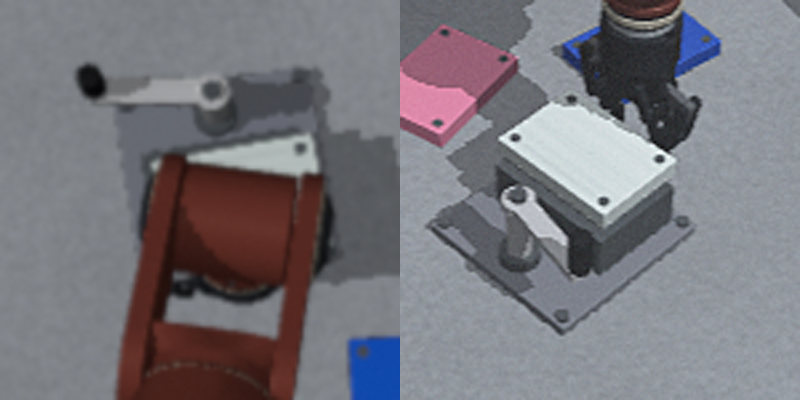

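The plate has turned and is nearly aligned, and the side edges of the near face are visible. I'll creep in until the fingers touch the block.

```bash
python3 -m inch '0 0.003 0 0 0 0 0.4;0 0.003 0 0 0 0 0.4;0 0.002 0 0 0 0 0.4;0 0.001 0 0 0 0 0.4;0 0 0 0 0 0 0.4;0 0 0 0 0 0 0.4'
python3 -m inch '0 0.001 0 0 0 0 0.4;0 0.001 0 0 0 0 0.4;0 0 0 0 0 0 0.4'
python3 -m inch '0 0.001 0 0 0 0 0.4;0 0 0 0 0 0 0.4'
```

```text
time: 4.78
tool_pos: [0.4517, 0.0012, 0.0378]
tool_rot: [-0.001, 0.651, 0.759, -0.001]
contact_force: [-10.5, -1.6, 13.4]
gripper_width: 0.6
time: 5.03
tool_pos: [0.4536, 0.0015, 0.0378]
tool_rot: [-0.001, 0.651, 0.759, -0.002]
contact_force: [-10.8, -2.2, 11.8]
gripper_width: 0.6
time: 5.2
tool_pos: [0.4545, 0.0017, 0.0378]
tool_rot: [-0.001, 0.651, 0.759, -0.002]
contact_force: [-12.0, -1.7, 13.9]
gripper_width: 0.601
```

```bash
python3 - <<'E'
from h import *; from plant import *
s=state(); w=grab_frame('wrist'); a=grab_frame('scene')[210:330,270:390]
cv2.imwrite('pics/w4.png',w); cv2.imwrite('pics/s4.png',cv2.resize(a,(600,600),interpolation=2))
print(s['joint_pos'],s['tool_pos'],s['contact_force'],s['ft_torque'])
E
```

```text
[-1.59322816e-01 -1.51546370e-01  2.15426777e+00 -1.80221277e-03
  1.14227111e+00 -1.88130953e+00] [0.45452221 0.00165298 0.03778763] [-11.99465795  -1.72311108  13.85947217] [-0.33349666  1.58574826 -0.00807536]
```

View pics/w4.png

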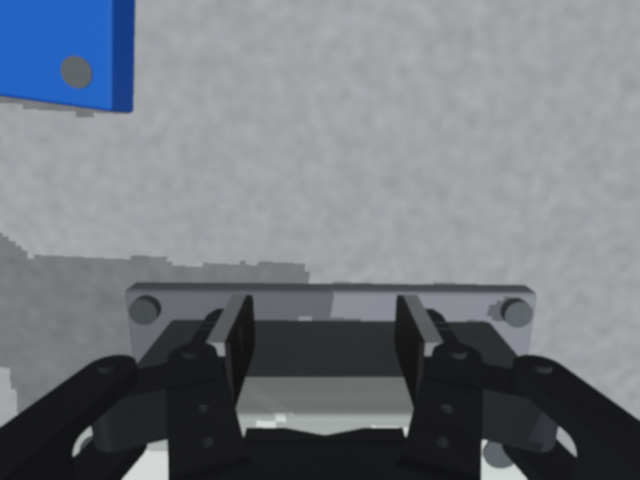

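View pics/s4.png

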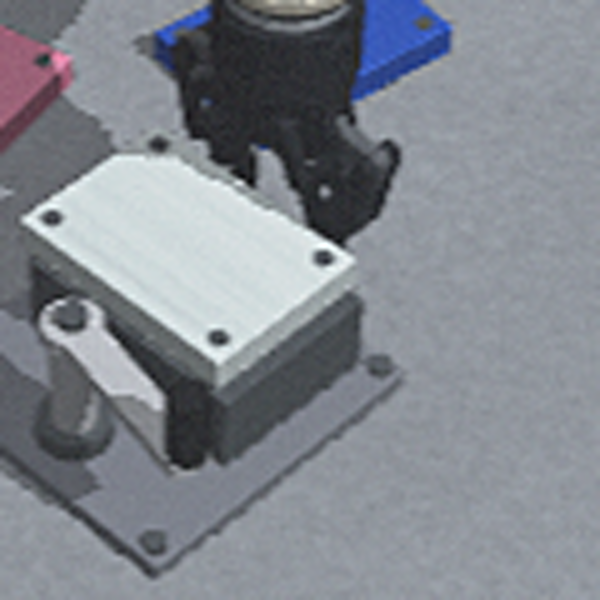

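```bash
python3 - <<'E'
from h import *; from plant import *
s=state();ci=camera_info('wrist');im=cv2.imread('pics/w4.png')
g=cv2.cvtColor(im,cv2.COLOR_BGR2GRAY).astype(int)
print(g[280:432:2,325])
a=np.radians(8.55);ux=np.array([np.cos(a),np.sin(a)]);uy=np.array([-ux[1],ux[0]]);c=np.array([.5175,.0116])
F=lambda p:np.c_[(p-c)@ux,(p-c)@uy]
for z in (.06,.08): print(z,F(plane(ci,[(325,377),(260,377),(390,377)],z)))
print('foot edge',F(plane(ci,[(325,286),(325,290)],.012)),'block base',F(plane(ci,[(325,320.)],.012)))
print('tcp',F(s['tool_pos'][None,:2]))
f=lambda p:np.r_[c+ux*p[0]+uy*p[1],p[2]]
print('pred block near top row',proj(ci,[f((-.05,0,.06)),f((-.05,0,.012)),f((-.05,0,.08)),f((-.063,0,.012))]))
E
```

```text
[159 150  94  73  73  79  92 101 105 105 104 104 105 104 104 104 104 105
 103 103  85  52  48  49  47  48  47  46  48  47  47  46  45  45  45  47
  45  46  45  44  44  45  45  45  45  46  46  46  68 102 106 106 107 107
 108 108 109 110 111 111 111 109 108 109 110 111 118 138 155 165 167 166
 165 167 167 168]
0.06 [[-0.05182156 -0.00133549]
 [-0.05174767 -0.02257868]
 [-0.05189544  0.01990301]]
0.08 [[-0.06486031 -0.00140567]
 [-0.0647987  -0.01911689]
 [-0.06492191  0.01630164]]
foot edge [[-0.0649115  -0.00132519]
 [-0.06307448 -0.00131864]] block base [[-0.04897604 -0.00126841]]
tcp [[-0.06375069 -0.00045085]]
pred block near top row [[329.05269062 381.90228924]
 [327.89960287 317.87081335]
 [329.80071716 423.44053627]
 [328.06210295 290.17122209]]
```

```bash
python3 -m inch '0 0 -0.002 0 0 0 0.4;0 0 -0.002 0 0 0 0.4;0 0 0 0 0 0 0.4'
python3 - <<'E'
from h import *; from plant import *
s=state();ci=camera_info('wrist')
print(s['contact_force'],s['ft_torque'],s['tool_pos'])
a=np.radians(8.55);ux=np.array([np.cos(a),np.sin(a)]);uy=np.array([-ux[1],ux[0]]);c=np.array([.5175,.0116])
im=grab_frame('wrist');cv2.imwrite('pics/w5.png',im);g=cv2.cvtColor(im,cv2.COLOR_BGR2GRAY).astype(int);print(g[280:432:2,325])
f=lambda p:np.r_[c+ux*p[0]+uy*p[1],p[2]]
print('pred block near top row',proj(ci,[f((-.05,0,.06)),f((-.05,0,.012)),f((-.05,0,.08)),f((-.055,0,.06)),f((-.055,0,.08)),f((-.063,0,.012))])[:,1])
E
```

```text
time: 5.55
tool_pos: [0.4552, 0.0022, 0.0406]
tool_rot: [-0.0, 0.652, 0.759, -0.0]
contact_force: [-3.5, -0.4, 1.3]
gripper_width: 0.602
[-3.48438634 -0.42772732  1.26011605] [ 0.01449019  0.52653136 -0.01839666] [0.45517569 0.00216043 0.04060915]
[ 94  73  76  90 107 112 110 117 122 123 129 136 135 139 141 141 141 135
  88  52  50  49  47  47  48  48  47  46  47  46  47  47  47  46  47  47
  46  46  46  46  45  46  46  47  47  52  90 107 108 107 109 108 108 109
 111 112 112 111 111 109 109 110 112 121 142 158 166 168 166 166 167 169
 168 168 168 169]
pred block near top row [375.13136753 313.34971374 414.88576817 361.84377799 399.89023653
 285.9899403 ]
```

```bash
python3 -m inch '0 0.001 0 0 0 0 0.4;0 0 0 0 0 0 0.4'
python3 -m inch '0 0.001 0 0 0 0 0.4;0 0 0 0 0 0 0.4'
python3 -m inch '0 0.001 0 0 0 0 0.4;0 0 0 0 0 0 0.4'
```

```text
time: 5.77
tool_pos: [0.456, 0.0022, 0.0406]
tool_rot: [-0.0, 0.651, 0.759, -0.0]
contact_force: [-5.4, -1.0, 4.1]
gripper_width: 0.601
time: 5.93
tool_pos: [0.4571, 0.0024, 0.0406]
tool_rot: [-0.0, 0.651, 0.759, -0.0]
contact_force: [-5.7, -1.2, 3.5]
gripper_width: 0.599
time: 6.1
tool_pos: [0.4574, 0.0024, 0.0406]
tool_rot: [-0.001, 0.651, 0.759, -0.001]
contact_force: [-8.9, -2.1, 6.4]
gripper_width: 0.603
```

```bash
python3 -m inch '0 0.001 0 0 0 0 0.4;0 0 0 0 0 0 0.4'
python3 -m inch '0 0.001 0 0 0 0 0.4;0 0 0 0 0 0 0.4'
```

```text
time: 6.27
tool_pos: [0.4574, 0.0024, 0.0405]
tool_rot: [-0.002, 0.651, 0.759, -0.002]
contact_force: [-12.0, -1.8, 9.5]
gripper_width: 0.602
time: 6.43
tool_pos: [0.4575, 0.0024, 0.0405]
tool_rot: [-0.003, 0.651, 0.759, -0.003]
contact_force: [-16.7, -2.4, 14.1]
gripper_width: 0.6
```

The tool has stopped hard against the block at x=0.4574, so the near edge should be flush. I'll back off, rise and measure.

```bash
python3 -m inch '0 -0.006 0 0 0 0 0.4;0 -0.02 0 0 0 0 0.4;0 0 -0.04 0 0 0 0;0 0 -0.04 0 0 0 0;0 0 -0.04 0 0 0 0;0 0 -0.04 0 0 0 0;0 0.01 -0.03 0 0 0 0;0 0.01 -0.02 0 0 0 0;0 0 0 0 0 0 0;0 0 0 0 0 0 0'
cat > look.py <<'E'
import sys,json
from meas import *; from plant import *
n=sys.argv[1]
s=state(); ci=camera_info('wrist'); im=grab_frame('wrist'); cv2.imwrite(f'pics/{n}.png',im)
json.dump({k:np.array(v).tolist() for k,v in ci.items()},open(n+'.json','w'))
print(s['time'],s['tool_pos'],s['tool_rot'],s['contact_force'])
a=np.radians(8.55);ux=np.array([np.cos(a),np.sin(a)]);uy=np.array([-ux[1],ux[0]]);c=np.array([.5175,.0116])
C,W=quad(im,ci,.08,thr=int(sys.argv[2]) if len(sys.argv)>2 else 150)
print(C.round(1).tolist()); P=np.c_[(W-c)@ux,(W-c)@uy]; print('corners in fixture mm',(P*1e3).round(1).tolist(),'centre',P.mean(0)*1e3)
e=np.roll(W,-1,0)-W; print('sides',np.linalg.norm(e,axis=1)*1e3,'ang',np.degrees(np.arctan2(e[:,1],e[:,0])))
E
python3 look.py w6
```

```text
time: 7.27
tool_pos: [0.4556, 0.0019, 0.252]
tool_rot: [0.002, 0.651, 0.759, 0.001]
contact_force: [-0.0, -0.0, -0.2]
gripper_width: 0.999
7.2667 [0.45564298 0.00193025 0.25199738] [0.00172223 0.65135923 0.75876654 0.00123839] [-0.02092473 -0.00129286 -0.16317912]
[[404.79998779296875, 234.0], [398.1000061035156, 347.0], [234.10000610351562, 347.0], [226.8000030517578, 234.0]]
corners in fixture mm [[-48.9, 60.8], [49.0, 60.5], [49.5, -77.0], [-48.4, -77.3]] centre [ 0.31445759 -8.24248021]
sides [ 97.8891911  137.50109355  97.93575272 138.06968328] ang [   8.41904528  -81.22886769 -171.24814555   98.75104562]
```

View pics/w6.png

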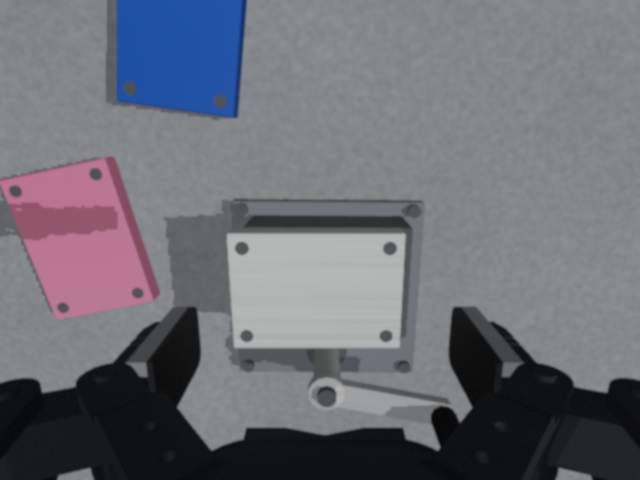

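The plate is now square (8.6–8.7°) and flush in x. It sits 8 mm towards −y: top corners at (227,234), (405,234), (398,347) and (234,347). Next I'll push +y from the −y side with the tool turned by 90°.

```bash
python3 -m inch '-0.0287 0.0156 0 0 0 0 0;-0.0287 0.0156 0 0 0 0 0;-0.0287 0.0156 0 0 0 0 0;-0.0287 0.0156 0 0 0 0 0;0 0 0 0 0 0.1208 0.4;0 0 0 0 0 0.1208 0.4;0 0 0 0 0 0.1208 0.4;0 0 0 0 0 0.1208 0.4;0 0 0 0 0 0.1208 0.4;0 0 0 0 0 0.1208 0.4'
python3 -m inch '0 0 0 0 0 0.1208 0.4;0 0 0 0 0 0.1208 0.4;0 0 0 0 0 0.1208 0.4;0 0 0 0 0 0.1208 0.4;0 0 0 0 0 0.1208 0.4;0 0 0 0 0 0.1208 0.4;0 0 0 0 0 0.1208 0.4;0 0 0 0 0 0 0.4;0 0 0 0 0 0 0.4'
python3 - <<'E'
from h import *; from plant import *
s=state(); M=q(s['tool_rot']).as_matrix(); print(M.round(4).tolist(),s['tool_pos'],s['joint_pos'][5])
d=np.r_[.5346-s['tool_pos'][0],-.1021-s['tool_pos'][1],.0406-s['tool_pos'][2]]; print('to go tool',M.T@d)
print('yaw tool x',np.degrees(np.arctan2(M[1,0],M[0,0])))
E
```

```text
time: 8.15
tool_pos: [0.5321, -0.1018, 0.2474]
tool_rot: [-0.002, 0.88, 0.476, -0.001]
contact_force: [0.7, 0.4, -0.2]
gripper_width: 0.6
time: 8.9
tool_pos: [0.5324, -0.1018, 0.2483]
tool_rot: [-0.001, 0.997, 0.077, -0.001]
contact_force: [-0.6, -0.2, -0.2]
gripper_width: 0.6
[[0.988, 0.1544, -0.0029], [0.1544, -0.988, 0.0011], [-0.0027, -0.0016, -1.0]] [ 0.5324095  -0.10178878  0.24827431] -0.4813408861878954
to go tool [0.00268285 0.00097395 0.20766648]
yaw tool x 8.883120641341645
```

```bash
python3 -m inch '0.0027 0 0.04 0 0 0.004 0.4;0 0 0.04 0 0 0 0.4;0 0 0.04 0 0 0 0.4;0 0 0.04 0 0 0 0.4;0 0 0.035 0 0 0 0.4;0 0 0.012 0 0 0 0.4;0 0 0 0 0 0 0.4;0 0 0 0 0 0 0.4'
python3 - <<'E'
from h import *; from plant import *
s=state(); a=np.radians(8.6);ux=np.array([np.cos(a),np.sin(a)]);uy=np.array([-ux[1],ux[0]]);c=np.array([.5175,.0116])
p=s['tool_pos'][:2]-c; M=q(s['tool_rot']).as_matrix();print('fixture',p@ux,p@uy,s['tool_pos'][2],'yaw',np.degrees(np.arctan2(M[1,0],M[0,0])),s['contact_force'])
E
```

```text
time: 9.57
tool_pos: [0.5362, -0.1017, 0.0438]
tool_rot: [-0.0, 0.997, 0.075, -0.0]
contact_force: [0.6, -0.1, 0.9]
gripper_width: 0.604
fixture 0.001502535963481183 -0.11483438361333267 0.04379070420108117 yaw 8.546953296553149 [ 0.59145703 -0.13098311  0.86643761]
```

```bash
python3 -m inch '0 -0.008 0.003 0 0 0 0.4;0 -0.008 0 0 0 0 0.4;0 -0.005 0 0 0 0 0.4;0 -0.003 0 0 0 0 0.4;0 -0.002 0 0 0 0 0.4;0 -0.002 0 0 0 0 0.4;0 -0.002 0 0 0 0 0.4;0 0 0 0 0 0 0.4'
python3 -m inch '0 -0.001 0 0 0 0 0.4;0 -0.001 0 0 0 0 0.4;0 0 0 0 0 0 0.4'
python3 -m inch '0 -0.001 0 0 0 0 0.4;0 0 0 0 0 0 0.4'
```

```text
time: 10.23
tool_pos: [0.5325, -0.0726, 0.0415]
tool_rot: [0.001, 0.997, 0.074, 0.001]
contact_force: [-0.1, -4.2, 3.8]
gripper_width: 0.603
time: 10.48
tool_pos: [0.5323, -0.071, 0.0415]
tool_rot: [0.001, 0.997, 0.074, 0.001]
contact_force: [0.0, -5.5, 4.2]
gripper_width: 0.6
time: 10.65
tool_pos: [0.5322, -0.0701, 0.0415]
tool_rot: [0.001, 0.997, 0.074, 0.001]
contact_force: [1.4, -5.6, 2.9]
gripper_width: 0.601
```

```bash
python3 -m inch '0 -0.001 0 0 0 0 0.4;0 0 0 0 0 0 0.4'
python3 -m inch '0 -0.001 0 0 0 0 0.4;0 0 0 0 0 0 0.4'
python3 -m inch '0 -0.001 0 0 0 0 0.4;0 0 0 0 0 0 0.4'
```

```text
time: 10.82
tool_pos: [0.5321, -0.0691, 0.0415]
tool_rot: [0.001, 0.997, 0.074, 0.001]
contact_force: [0.4, -4.7, 4.5]
gripper_width: 0.609
time: 10.98
tool_pos: [0.532, -0.0681, 0.0415]
tool_rot: [0.001, 0.997, 0.074, 0.001]
contact_force: [-1.1, -5.0, 3.8]
gripper_width: 0.602
time: 11.15
tool_pos: [0.5318, -0.0671, 0.0415]
tool_rot: [0.001, 0.997, 0.074, 0.001]
contact_force: [0.5, -6.0, 3.0]
gripper_width: 0.601
```

```bash
python3 -m inch '0 -0.0005 0 0 0 0 0.4;0 0 0 0 0 0 0.4'
python3 -m inch '0 -0.0005 0 0 0 0 0.4;0 0 0 0 0 0 0.4'
python3 - <<'E'
from h import *; from plant import *
cv2.imwrite('pics/w7.png',grab_frame('wrist'));a=grab_frame('scene')[210:330,270:390];cv2.imwrite('pics/s7.png',cv2.resize(a,(600,600),interpolation=2))
E
```

```text
time: 11.32
tool_pos: [0.5318, -0.0667, 0.0415]
tool_rot: [0.001, 0.997, 0.074, 0.001]
contact_force: [0.5, -5.8, 3.9]
gripper_width: 0.6
time: 11.48
tool_pos: [0.5317, -0.0662, 0.0415]
tool_rot: [0.001, 0.997, 0.074, 0.001]
contact_force: [0.8, -6.1, 3.4]
gripper_width: 0.601
```

View pics/w7.png

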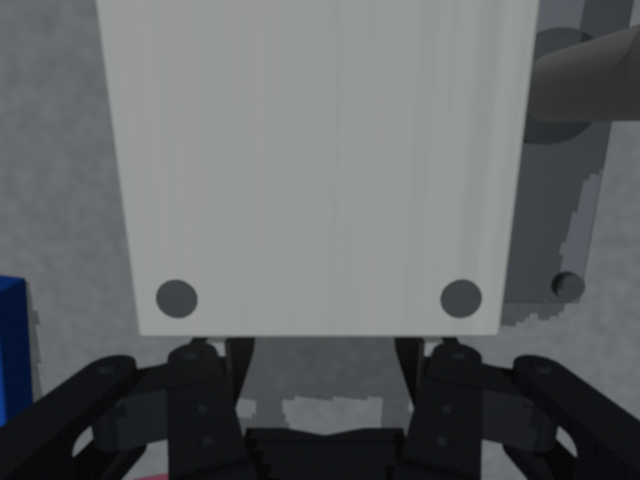

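View pics/s7.png

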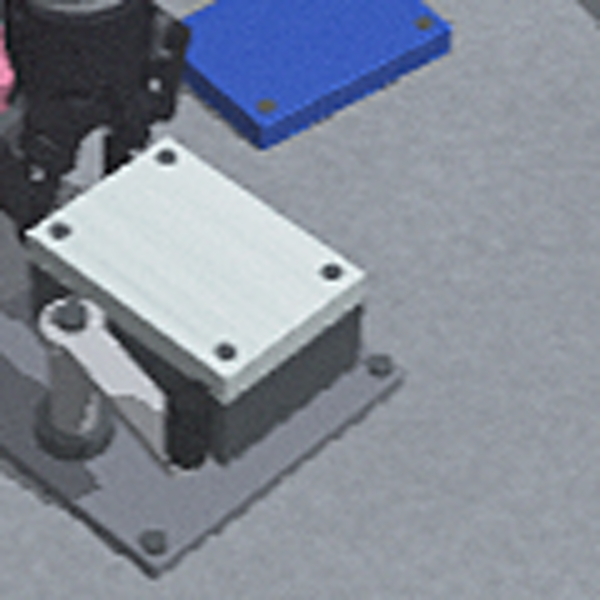

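```bash
python3 - <<'E'
from h import *; from plant import *
ci=camera_info('wrist');sc=camera_info('scene');s=state()
a=np.radians(8.6);ux=np.array([np.cos(a),np.sin(a)]);uy=np.array([-ux[1],ux[0]]);c=np.array([.5175,.0116])
f=lambda x,y,z:np.r_[c+ux*x+uy*y,z]
F=lambda p:np.c_[(p-c)@ux,(p-c)@uy]*1e3
print('tcp',F(s['tool_pos'][None,:2]))
P=proj(sc,[f(-.05,.07,.08),f(-.05,.07,.06),f(-.05,.07,.012),f(.05,.07,.08),f(.05,.07,.012),f(.05,-.07,.08),f(-.05,-.07,.08)])
print(((P-[270,210])*5).round(0).tolist())
# w7: plate -y top edge row ~335, screws, post
print('plate -y edge',F(plane(ci,[(140,335.5),(498,335.5)],.08)),'screw foot',F(plane(ci,[(568,286)],.012)))
E
```

```text
tcp [[  2.39468756 -79.03990322]]
[[360.0, 268.0], [358.0, 295.0], [353.0, 360.0], [220.0, 374.0], [218.0, 466.0], [20.0, 227.0], [160.0, 131.0]]
plate -y edge [[-47.85772956 -67.97517344]
 [ 50.32150901 -68.28648122]] screw foot [[109.83437128 -80.79143797]]
```

```bash
python3 -m inch '0 0.006 0 0 0 0 0.4;0 0.02 0 0 0 0 0.4;0 0 -0.04 0 0 0 0;0 0 -0.04 0 0 0 0;0 0 -0.04 0 0 0 0;0 0 -0.04 0 0 0 0;0 -0.02 -0.04 0 0 0 0;0 -0.02 -0.01 0 0 0 0;0 0 0 0 0 0 0;0 0 0 0 0 0 0'
python3 look.py w8
```

```text
time: 12.42
tool_pos: [0.5287, -0.052, 0.2479]
tool_rot: [-0.0, 0.997, 0.075, 0.0]
contact_force: [0.3, -0.0, -0.7]
gripper_width: 1.002
12.4167 [ 0.52872989 -0.05199942  0.24789503] [-2.30706552e-04  9.97205959e-01  7.47003757e-02  2.76534509e-04] [ 0.31548323 -0.02471735 -0.72469157]
[[392.79998779296875, 100.0], [387.29998779296875, 221.0], [258.70001220703125, 221.0], [253.39999389648438, 100.0]]
corners in fixture mm [[50.2, 19.7], [49.8, -67.4], [-47.7, -67.5], [-47.9, 19.6]] centre [  1.11956311 -23.92179344]
sides [87.10798506 97.54976998 87.09301125 98.05492092] ang [ -81.6893446  -171.41453134   98.64293162    8.59365833]
```

View pics/w8.png

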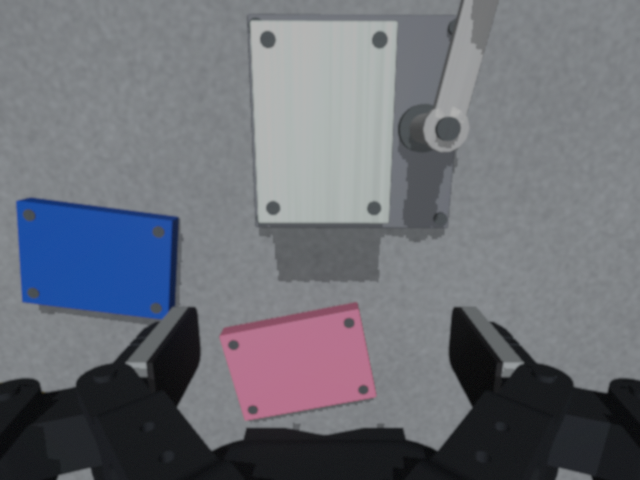

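```bash
python3 - <<'E'
from meas import *; import json
im=cv2.imread('pics/w8.png');ci=json.load(open('w8.json'))
a=np.radians(8.6);ux=np.array([np.cos(a),np.sin(a)]);uy=np.array([-ux[1],ux[0]]);c=np.array([.5175,.0116])
F=lambda p:(np.c_[(p-c)@ux,(p-c)@uy]*1e3).round(2)
C,W=quad(im,ci,.08,220,410,5,260,160); print(C.round(1).tolist(),F(W).tolist(),F(W).mean(0))
g=cv2.cvtColor(im,cv2.COLOR_BGR2GRAY)
print('col420 top',g[5:30,420].tolist()); print('col 410 bottom',g[215:245:1,395].tolist())
print('pivot',F(plane(ci,[(448,128)],.093)),'screws foot',F(plane(ci,[(440,217.5),(455,28),(255,20)],.012)))
z=cv2.resize(im[0:250,230:480],(600,600),interpolation=cv2.INTER_CUBIC);cv2.imwrite('pics/w8z.png',cv2.convertScaleAbs(z,alpha=1.4))
E
```

```text
[[395.79998779296875, 22.399999618530273], [387.0, 221.0], [258.79998779296875, 221.0], [250.60000610351562, 20.5]] [[50.07, 69.12], [49.6, -67.49], [-47.73, -67.46], [-47.5, 70.26]] [1.11   1.1075]
col420 top [129, 130, 130, 129, 129, 130, 129, 128, 127, 122, 116, 113, 114, 114, 115, 115, 115, 115, 115, 115, 115, 114, 115, 115, 115]
col 410 bottom [113, 112, 113, 113, 113, 112, 113, 113, 113, 113, 111, 106, 97, 93, 96, 98, 98, 99, 98, 100, 107, 120, 130, 133, 133, 134, 134, 134, 134, 133]
pivot [[86.83  0.64]] screws foot [[108.87 -79.3 ]
 [109.54  79.76]
 [-54.65  85.72]]
```

View pics/w8z.png

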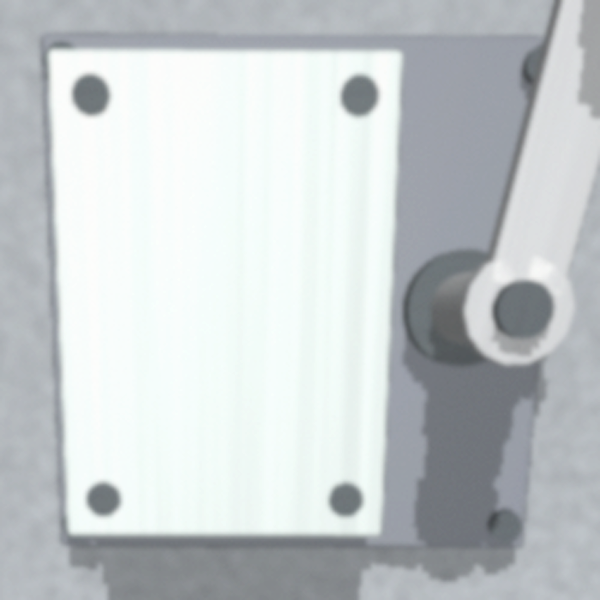

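Views disagree by about 1 mm. I'll take a direct look at the near faces from the robot side to compare the vertical edges of plate and block.

```bash
python3 -m inch '-0.0312 -0.0128 0.0095 0 0 0 0;-0.0312 -0.0128 0.0095 0 0 0 0;-0.0312 -0.0128 0.0095 0 0 0 0;-0.0312 -0.0128 0.0095 0 0 0 0;-0.0312 -0.0128 0.0095 0 0 0 0;0 0 0 0 0 -0.1208 0;0 0 0 0 0 -0.1208 0;0 0 0 0 0 -0.1208 0;0 0 0 0 0 -0.1208 0;0 0 0 0 0 -0.1208 0'
python3 -m inch '0 0 0 0 0 -0.1208 0;0 0 0 0 0 -0.1208 0;0 0 0 0 0 -0.1208 0;0 0 0 0 0 -0.1208 0;0 0 0 0 0 -0.1208 0;0 0 0 0 0 -0.1208 0;0 0 0 0 0 -0.1208 0;0 0 0 0 0 -0.1208 0;0 0 0 0 0 0 0;0 0 0 0 0 0 0'
python3 look.py w9; python3 -c "
import cv2;im=cv2.imread('pics/w9.png');cv2.imwrite('pics/w9z.png',cv2.convertScaleAbs(cv2.resize(im[260:440,200:460],(780,540),interpolation=cv2.INTER_CUBIC),alpha=1.5))"
```

```text
time: 13.3
tool_pos: [0.3637, -0.0125, 0.1975]
tool_rot: [-0.002, 0.929, 0.37, -0.002]
contact_force: [1.4, -0.4, 0.6]
gripper_width: 0.999
time: 14.13
tool_pos: [0.3641, -0.0125, 0.1982]
tool_rot: [-0.002, 0.654, 0.756, -0.001]
contact_force: [0.2, -0.7, 0.7]
gripper_width: 1.003
14.1333 [ 0.3641368  -0.01248763  0.19824284] [-0.00179507  0.65448658  0.756071   -0.00085439] [ 0.23020926 -0.65554142  0.65068258]
[[478.29998779296875, 139.1999969482422], [479.1000061035156, 261.29998779296875], [532.9000244140625, 224.6999969482422], [94.9000015258789, 350.8999938964844]]
corners in fixture mm [[-214.9, 91.6], [-137.2, 99.3], [-161.6, 131.5], [-73.4, -161.8]] centre [-146.76152538   40.15924092]
sides [ 78.043022    40.3523756  306.21526462 290.22691047] ang [ 14.20706703 135.7411003  -64.7001965  127.73417062]
```

View pics/w9z.png

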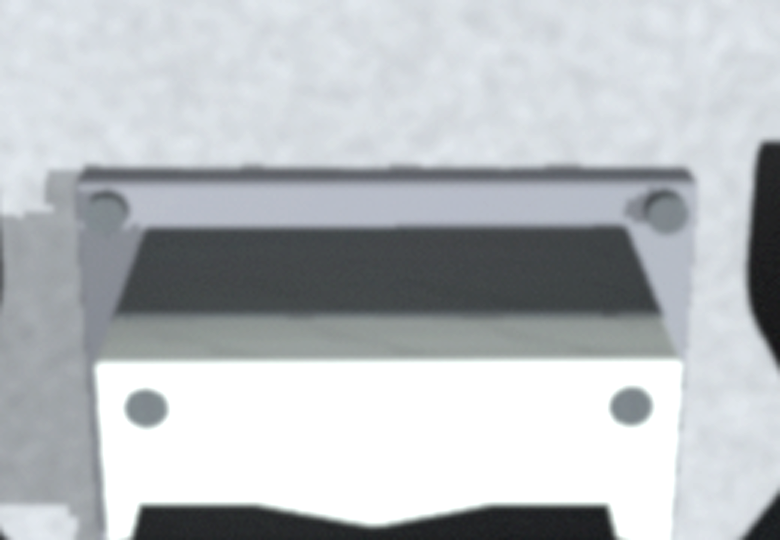

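This view shows the near faces of block and plate. At this scale they line up to about a pixel at both ends: (117,314) and (660,314) in the zoom. I'll fit the edges.

```bash
cat > face.py <<'E'
import sys
from meas import *; import json
n=sys.argv[1]; im=cv2.imread(f'pics/{n}.png');ci=json.load(open(n+'.json'))
# contrast of either face against background: use saturation-free gray, fine subpixel by max gradient magnitude
g=cv2.GaussianBlur(cv2.cvtColor(im,cv2.COLOR_BGR2GRAY).astype(float),(3,3),0)
a=np.radians(8.6);ux=np.array([np.cos(a),np.sin(a)]);uy=np.array([-ux[1],ux[0]]);c=np.array([.5175,.0116])
f=lambda x,y,z:np.r_[c+ux*x+uy*y,z]
for side,y in (('-y',-.07),('+y',.07)):
    fits={}
    for nm,z0,z1 in (('block',.020,.056),('plate',.064,.077)):
        pts=[]
        for z in np.linspace(z0,z1,14):
            u,v=proj(ci,f(-.05,y,z))[0]; u0=int(u)-8; xs=np.arange(u0,u0+17)
            row=cv2.remap(g.astype(np.float32),xs[None].astype(np.float32),np.full((1,17),v,np.float32),1)[0]
            d=abs(np.diff(row)); k=d[2:-2].argmax()+2; w=slice(k-2,k+3); pts.append((xs[0]+.5+(np.arange(16)[w]*d[w]).sum()/d[w].sum(),v,u))
        pts=np.array(pts); p=np.polyfit(pts[:,1],pts[:,0],1); fits[nm]=p
        print(side,nm,'meas-pred px',(pts[:,0]-pts[:,2]).round(1).tolist())
    v=proj(ci,f(-.05,y,.06))[0][1]; px=np.linalg.norm(proj(ci,f(-.05,.07,.06))-proj(ci,f(-.05,-.07,.06)))/140
    print(side,'plate-block offset mm', -(0) + (np.polyval(fits['plate'],v)-np.polyval(fits['block'],v))/px)
E
python3 face.py w9
```

```text
-y block meas-pred px [2.6, 2.4, 2.3, 2.5, 2.5, 2.7, 2.5, 2.4, 2.3, 2.6, 2.5, 2.8, 2.7, 2.6]
-y plate meas-pred px [-6.3, -6.1, -5.9, -5.6, -5.4, -5.2, -5.0, -4.7, -4.5, -4.2, -3.9, -3.5, -3.0, -2.4]
-y plate-block offset mm -7.716627208785455
+y block meas-pred px [-0.2, -0.4, -0.4, -0.2, -0.1, -0.3, -0.2, -0.1, -0.3, -0.3, -0.2, -0.2, -0.5, -0.4]
+y plate meas-pred px [-0.9, -1.2, -1.3, -1.4, -1.2, -1.3, -1.0, -1.1, -1.3, 4.7, 4.5, 4.1, 3.5, 2.9]
+y plate-block offset mm -3.032258688984511
```

```bash
python3 - <<'E'
import cv2,numpy as np
im=cv2.imread('pics/w9.png').astype(float); im=cv2.GaussianBlur(im,(3,3),0)
bg=im[...,0]-im[...,1]; 
for r in (344,350,356,360,362,364,366,368,370,372,374,376):
    print(r,'L',bg[r,226:252:2].round().astype(int).tolist(),'R',bg[r,408:436:2].round().astype(int).tolist())
def edge(sig,u0,u1):
    m=(sig[u0]+sig[u1])/2; s=np.sign(sig[u1]-sig[u0]); x=np.arange(u0,u1+1); y=s*(sig[u0:u1+1]-m)
    i=np.where((y[:-1]<0)&(y[1:]>=0))[0][0]; return x[i]-y[i]/(y[i+1]-y[i])
gray=im.mean(2)
for nm,rows,sg in (('block',range(340,363),gray),('plate',range(367,378),bg)):
  for sd,(cl) in (('L',(-7,7)),('R',(-7,7))):
    pts=[]
    for r in rows:
        # approx edge
        c=(243-(r-341)*9/25 if sd=='L' else 412+(r-341)*9/25) if nm=='block' else (237.5-(r-368)*.42 if sd=='L' else 421.5+(r-368)*.42)
        try: pts.append((r,edge(sg[r],int(c)-7,int(c)+7)))
        except Exception as e: pass
    p=np.array(pts); k=np.polyfit(p[:,0],p[:,1],1); print(nm,sd,len(p),'at 364.5:',np.polyval(k,364.5),'slope',k[0],'res',np.std(p[:,1]-np.polyval(k,p[:,0])))
E
```

```text
344 L [4, 5, 5, 5, 5, 5, 6, 5, 5, 5, 3, 1, 1] R [2, 2, 4, 6, 7, 7, 7, 7, 7, 7, 6, 5, 3, 4]
350 L [3, 5, 5, 5, 5, 5, 5, 6, 5, 3, 1, 2, 1] R [1, 2, 2, 4, 6, 7, 7, 7, 7, 7, 7, 5, 3, 3]
356 L [3, 5, 5, 5, 6, 6, 6, 4, 2, 1, 0, 0, 1] R [1, 1, 1, 1, 3, 5, 7, 7, 7, 7, 7, 5, 3, 4]
360 L [3, 5, 6, 6, 6, 6, 5, 2, 1, 1, 1, 1, 1] R [1, 1, 1, 1, 1, 4, 6, 7, 7, 7, 6, 4, 3, 3]
362 L [3, 4, 6, 6, 6, 6, 4, 2, 1, 1, 1, 1, 1] R [1, 1, 2, 1, 1, 3, 5, 7, 7, 7, 6, 4, 3, 3]
364 L [3, 5, 6, 6, 6, 6, 4, 2, 2, 2, 2, 2, 2] R [2, 2, 2, 1, 2, 2, 4, 6, 7, 7, 6, 4, 4, 3]
366 L [3, 5, 6, 6, 6, 5, 2, 1, 1, 1, 0, 1, 1] R [0, 0, -1, 0, -1, -1, 1, 5, 7, 7, 6, 4, 3, 3]
368 L [3, 4, 6, 6, 6, 3, 0, -1, -1, -1, -1, -1, -1] R [-2, -2, -2, -2, -2, -1, -1, 3, 7, 6, 6, 4, 3, 3]
370 L [3, 4, 6, 6, 5, 1, -1, -1, -2, -1, -1, -1, -1] R [-2, -2, -2, -2, -2, -1, -1, 1, 6, 6, 6, 3, 3, 3]
372 L [3, 4, 5, 5, 4, -1, -2, -2, -2, -1, -1, -1, -1] R [-2, -2, -2, -2, -2, -2, -2, -1, 3, 7, 6, 3, 3, 3]
374 L [3, 4, 6, 5, 2, -1, -2, -2, -2, -2, -2, -2, -1] R [-2, -2, -2, -2, -2, -2, -2, -2, 2, 6, 5, 3, 3, 3]
376 L [2, 4, 5, 4, 0, -1, -2, -2, -2, -2, -2, -2, -2] R [-1, -1, -2, -1, -2, -1, -1, -2, 0, 5, 5, 4, 3, 3]
block L 23 at 364.5: 237.44302933815862 slope -0.36447975752133266 res 0.043441793651473944
block R 23 at 364.5: 420.39990157122213 slope 0.4108707152252646 res 0.055691416090737994
plate L 11 at 364.5: 237.2324162740905 slope -0.28658580375039355 res 0.18503342309603052
plate R 11 at 364.5: 420.1761198610546 slope 0.3514969879603992 res 0.13111698489463317
```

In this view plate and block agree in y to about 0.2 mm at both ends. Next I'll do the same check of x and yaw from the +y side, which also gives me the orientation for the keeper.

```bash
python3 -m inch '0.0253 0.0257 0 0 0 0 0;0.0253 0.0257 0 0 0 0 0;0.0253 0.0257 0 0 0 0 0;0.0253 0.0257 0 0 0 0 0;0.0253 0.0257 0 0 0 0 0;0.0253 0.0257 0 0 0 0 0;0 0 0 0 0 0.1204 0;0 0 0 0 0 0.1204 0;0 0 0 0 0 0.1204 0;0 0 0 0 0 0.1204 0'
python3 -m inch '0 0 0 0 0 0.1204 0;0 0 0 0 0 0.1204 0;0 0 0 0 0 0.1204 0;0 0 0 0 0 0.1204 0;0 0 0 0 0 0.1204 0;0 0 0 0 0 0.1204 0;0 0 0 0 0 0.1204 0;0 0 0 0 0 0.1204 0;0 0 0 0 0 0.1204 0;0 0 0 0 0 0 0'
python3 look.py w10 | head -1; python3 -c "
import cv2;im=cv2.imread('pics/w10.png');cv2.imwrite('pics/w10z.png',cv2.convertScaleAbs(cv2.resize(im[260:440,200:460],(780,540),interpolation=cv2.INTER_CUBIC),alpha=1.5))"
```

```text
time: 15.02
tool_pos: [0.495, 0.1606, 0.1991]
tool_rot: [-0.0, 0.817, 0.577, -0.001]
contact_force: [-0.1, -0.0, 0.4]
gripper_width: 0.998
time: 15.85
tool_pos: [0.4949, 0.1603, 0.1994]
tool_rot: [0.0, 0.997, 0.075, -0.001]
contact_force: [0.6, -1.3, 0.1]
gripper_width: 1.0
15.85 [0.49492111 0.16031186 0.19941349] [ 3.03071580e-05  9.97219063e-01  7.45224557e-02 -7.36975419e-04] [ 0.58903818 -1.33225077  0.09590253]
```

View pics/w10z.png

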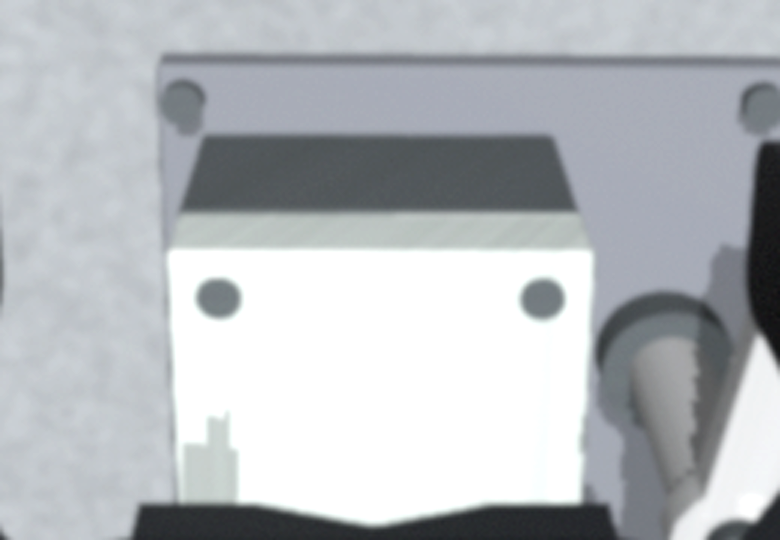

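View pics/w10.png

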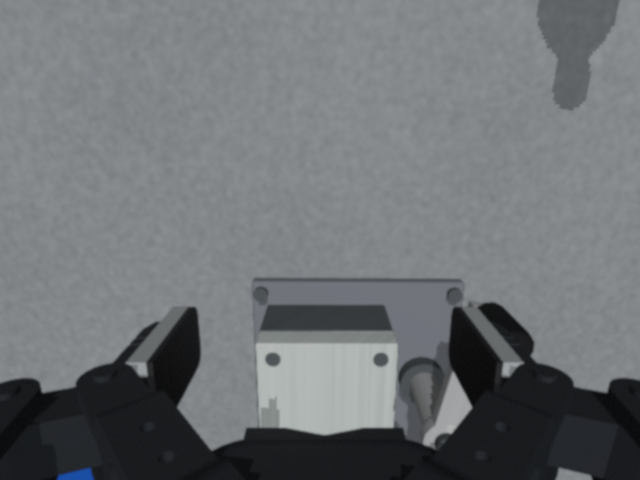

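```bash
python3 - <<'E'
import cv2,numpy as np
im=cv2.GaussianBlur(cv2.imread('pics/w10.png').astype(float),(3,3),0)
bg=im[...,0]-im[...,1]; gray=im.mean(2)
def cross(s,a,b):
    m=(np.median(s[a:a+3])+np.median(s[b-2:b+1]))/2; sg=np.sign(s[b]-s[a]); x=np.arange(a,b+1); y=sg*(s[a:b+1]-m)
    i=np.where((y[:-1]<0)&(y[1:]>=0))[0][0]; return x[i]-y[i]/(y[i+1]-y[i])
for nm,rows,sg in (('block',range(309,328),gray),('plate',range(333,342),bg)):
  for sd in 'LR':
    p=[]
    for r in rows:
        zy=(r-260)*3
        c=(205-(zy-135)*25/75 if sd=='L' else 551+(zy-135)*26/75) if nm=='block' else (180-(zy-215)*.4 if sd=='L' else 578+(zy-215)*.4)
        c=200+c/3
        h=5 if nm=='plate' and sd=='L' else 6
        try:p.append((r,cross(sg[r],int(c)-h,int(c)+h)))
        except Exception: pass
    p=np.array(p);k=np.polyfit(p[:,0],p[:,1],1);print(nm,sd,len(p),'@330.8',np.polyval(k,330.8),'slope',k[0],'res',np.std(p[:,1]-np.polyval(k,p[:,0])))
for r in (334,336,338,340): print(r,im[r,250:266].round().astype(int)[:,0].tolist(),bg[r,250:266].round(1).tolist(),bg[r,388:402].round(1).tolist())
E
```

```text
block L 19 @330.8 259.15788586747215 slope -0.3144935478640878 res 0.04289655908236806
block R 19 @330.8 392.4070262915874 slope 0.32863361805535113 res 0.0377933205792328
plate L 9 @330.8 259.17659974956365 slope -0.21881326558747743 res 0.1289075306841355
plate R 9 @330.8 392.99429745381127 slope 0.34612304781626707 res 0.07523015723892594
334 [139, 137, 134, 126, 119, 117, 119, 121, 123, 126, 128, 129, 130, 130, 130, 129] [3.1, 3.0, 3.1, 3.4, 4.4, 5.6, 5.9, 4.8, 2.8, 0.3, -1.4, -1.9, -1.8, -1.4, -1.5, -1.9] [-1.8, -1.6, -1.6, -1.7, -1.3, 0.0, 2.2, 4.8, 6.4, 6.8, 6.9, 7.1, 7.2, 7.1]
336 [140, 139, 136, 127, 118, 116, 119, 122, 124, 128, 129, 130, 130, 130, 130, 130] [3.3, 3.3, 3.2, 3.4, 4.2, 5.2, 5.1, 3.5, 1.4, -0.6, -1.7, -1.7, -1.5, -1.6, -1.7, -1.7] [-1.5, -1.6, -1.9, -1.9, -1.6, -0.8, 0.8, 3.2, 5.5, 6.7, 6.9, 6.7, 6.9, 7.4]
338 [141, 140, 137, 129, 119, 116, 118, 122, 126, 128, 130, 131, 131, 131, 132, 132] [3.1, 3.3, 3.4, 3.7, 4.4, 5.2, 4.4, 2.5, 0.6, -1.1, -1.6, -1.4, -1.3, -1.4, -1.5, -1.6] [-2.1, -2.1, -2.1, -1.8, -1.7, -1.7, -0.9, 1.2, 3.8, 5.9, 6.8, 6.5, 6.5, 6.9]
340 [139, 139, 136, 130, 121, 117, 120, 124, 129, 131, 132, 133, 133, 132, 132, 132] [3.1, 3.2, 3.1, 3.1, 3.8, 4.1, 3.0, 1.1, -0.4, -1.3, -1.6, -1.6, -1.7, -2.0, -1.9, -1.7] [-1.9, -1.9, -2.0, -1.8, -1.8, -1.9, -1.4, 0.0, 2.1, 4.5, 6.2, 6.9, 7.1, 7.2]
```

Plate and block agree in x to 0 mm at the near end and about 0.4 mm at the far end, so the plate is flush. Now the keeper: I'll go over the handle with open jaws, jaw axis tangential.

```bash
python3 -m inch '0.0264 0.0132 0 0 0 0 0;0.0264 0.0132 0 0 0 0 0;0.0264 0.0132 0 0 0 0 0;0.0265 0.0132 0 0 0 0 0;0 0 0 0 0 0.1012 0;0 0 0 0 0 0.1012 0;0 0 0.03 0 0 0 0;0 0 0.02 0 0 0 0;0 0 0 0 0 0 0'
python3 - <<'E'
from h import *; from plant import *
s=state();ci=camera_info('wrist');cv2.imwrite('pics/w11.png',grab_frame('wrist'))
M=q(s['tool_rot']).as_matrix();print(s['tool_pos'],M.round(3).tolist(),s['joint_pos'])
print('handle top pred',proj(ci,[[.6073,.124,.135],[.6025,.0249,.093]]))
sc=camera_info('scene');im=grab_frame('scene');t=camera_info('top');print(proj(sc,[.6073,.124,.135]),proj(t,[.6073,.124,.135]))
cv2.imwrite('pics/s11.png',cv2.resize(im[180:360,220:400],(600,600),interpolation=2))
E
```

```text
time: 16.65
tool_pos: [0.6044, 0.124, 0.1442]
tool_rot: [0.001, 1.0, -0.024, -0.005]
contact_force: [-1.1, -0.0, -0.9]
gripper_width: 1.002
[0.6043831  0.12398138 0.14418845] [[0.999, -0.048, -0.01], [-0.048, -0.999, -0.001], [-0.01, 0.001, -1.0]] [ 8.17750898e-02  1.07576991e-01  1.70379694e+00 -4.93727581e-06
  1.34032642e+00  1.29432492e-01]
handle top pred [[330.57982642 301.60473221]
 [329.28700316 437.34685152]]
[[306.23448911 288.02748278]] [[256.79602214 191.52436636]]
```

View pics/w11.png

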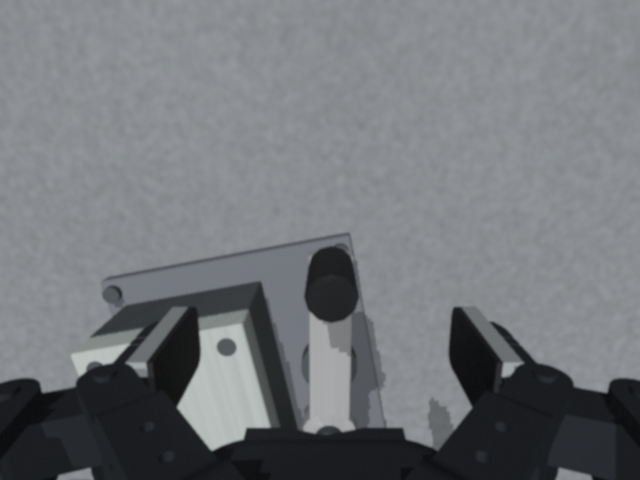

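View pics/s11.png

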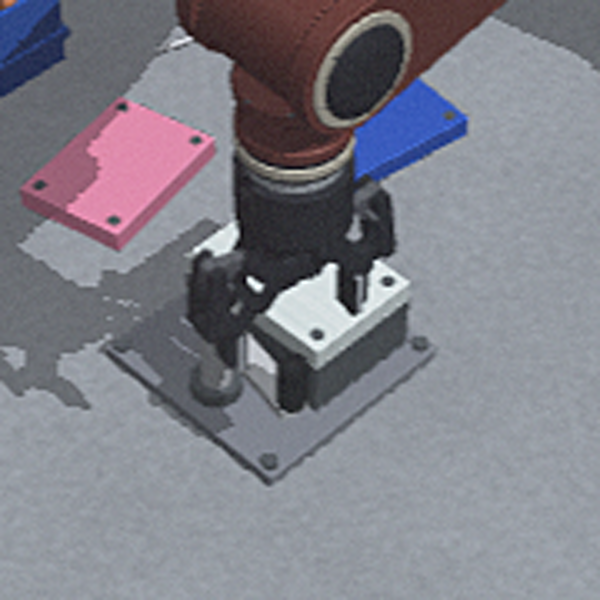

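The wrist view shows the handle top at (331,300) against a predicted (331,302), with the arm straight along the tool axis. I'll descend and close the jaws loosely round it as a cage.

```bash
python3 -m inch '0.002 0 0.02 0 0 0 0;0 0 0.02 0 0 0 0.3;0 0 0.004 0 0 0 0.5;0 0 0 0 0 0 0.6;0 0 0 0 0 0 0.6;0 0 0 0 0 0 0.6'
python3 - <<'E'
from h import *; from plant import *
s=state();ci=camera_info('wrist');cv2.imwrite('pics/w12.png',grab_frame('wrist'))
M=q(s['tool_rot']).as_matrix();print(s['tool_pos'],M.round(3).tolist(),s['gripper_width'],s['contact_force'])
p=np.array([.6025,.0249]);r=s['tool_pos'][:2]-p;print(np.hypot(*r),np.degrees(np.arctan2(r[1],r[0])))
E
```

```text
time: 17.25
tool_pos: [0.611, 0.1245, 0.1086]
tool_rot: [-0.0, 1.0, -0.024, 0.002]
contact_force: [0.8, -0.3, -0.0]
gripper_width: 0.402
[0.61101896 0.12451885 0.10855835] [[0.999, -0.049, 0.003], [-0.049, -0.999, 0.0], [0.003, -0.0, -1.0]] 0.4016986893547356 [ 0.76824254 -0.2926667  -0.01522272]
0.09998243370797656 85.1122105639236
```

View pics/w12.png

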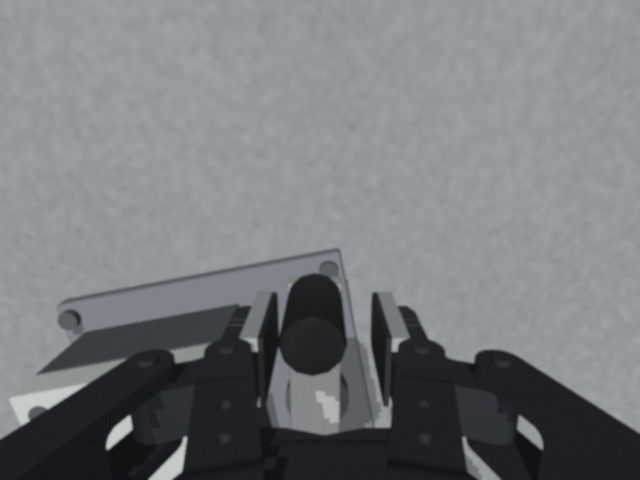

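The handle sits inside the cage, pads at columns 265 and 385 and handle at 314, with no contact. I'll lower slightly and swing along the arc.

```bash
python3 -m inch '0 0 0.006 0 0 0 0.6;-0.0105 0.00055 0 0 0 -0.105 0.6;-0.0105 0.00055 0 0 0 -0.105 0.6;-0.0105 0.00055 0 0 0 -0.105 0.6;-0.0105 0.00055 0 0 0 -0.105 0.6;-0.0105 0.00055 0 0 0 -0.105 0.6;0 0 0 0 0 0 0.6'
python3 - <<'E'
from h import *; from plant import *
s=state();ci=camera_info('wrist');cv2.imwrite('pics/w13.png',grab_frame('wrist'))
M=q(s['tool_rot']).as_matrix();print(s['tool_pos'],s['contact_force'],'tool y dir',np.degrees(np.arctan2(M[1,1],M[0,1])))
p=np.array([.6025,.0249]);r=s['tool_pos'][:2]-p;print(np.hypot(*r),np.degrees(np.arctan2(r[1],r[0])))
E
```

```text
time: 17.88
tool_pos: [0.5579, 0.1132, 0.1003]
tool_rot: [0.0, 0.972, 0.237, -0.0]
contact_force: [0.5, 0.1, -0.9]
gripper_width: 0.399
[0.55785172 0.11318682 0.10033728] [ 0.54451257  0.08487955 -0.88327449] tool y dir -62.63667101729887
0.09893448273619668 116.82656870514298
```

View pics/w13.png

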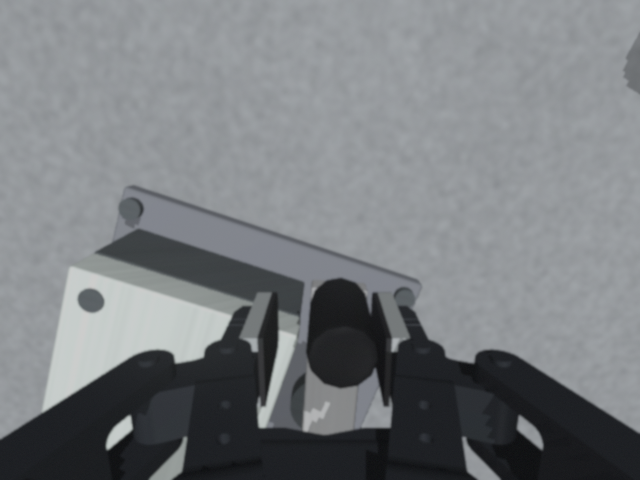

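The handle is following the right-hand finger, with negligible force. I'll continue the arc.

```bash
python3 -m inch '-0.0105 0.00055 -0.001 0 0 -0.105 0.6;-0.0105 0.00055 0 0 0 -0.105 0.6;-0.0105 0.00055 0 0 0 -0.105 0.6;-0.0105 0.00055 0 0 0 -0.105 0.6;-0.0105 0.00055 0 0 0 -0.105 0.6;-0.0105 0.00055 0 0 0 -0.105 0.6;-0.0105 0.00055 0 0 0 -0.105 0.6;-0.0105 0.00055 0 0 0 -0.105 0.6;-0.0105 0.00055 0 0 0 -0.105 0.6;0 0 0 0 0 0 0.6'
python3 - <<'E'
from h import *; from plant import *
s=state();ci=camera_info('wrist');cv2.imwrite('pics/w14.png',grab_frame('wrist'))
M=q(s['tool_rot']).as_matrix();print(s['tool_pos'],s['contact_force'],'tool y dir',np.degrees(np.arctan2(M[1,1],M[0,1])))
p=np.array([.6025,.0249]);r=s['tool_pos'][:2]-p;print(np.hypot(*r),np.degrees(np.arctan2(r[1],r[0])))
E
```

```text
time: 18.77
tool_pos: [0.5063, 0.0382, 0.1017]
tool_rot: [0.001, 0.759, 0.651, 0.0]
contact_force: [-0.8, -0.6, -0.2]
gripper_width: 0.398
[0.50628046 0.03822717 0.10167701] [-0.83425611 -0.63758701 -0.22061976] tool y dir -8.714519641702298
0.09713811060930096 172.11425164691516
```

View pics/w14.png

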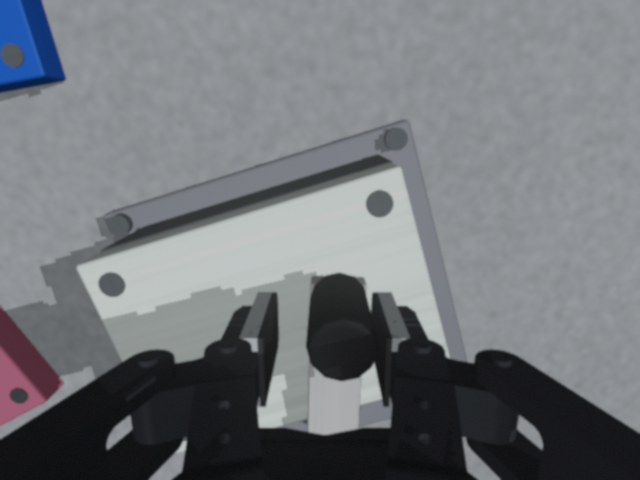

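```bash
python3 -m inch '-0.006 -0.0003 0 0 0 -0.06 0.6;-0.006 -0.0003 0 0 0 -0.06 0.6;-0.006 -0.0003 0 0 0 -0.06 0.6;-0.004 -0.0003 0 0 0 -0.04 0.6;-0.003 0 0 0 0 -0.03 0.6;0 0 0 0 0 0 0.6;0 0 0 0 0 0 0.6'
python3 -m inch '-0.002 0 0 0 0 -0.02 0.6;-0.002 0 0 0 0 -0.02 0.6;0 0 0 0 0 0 0.6'
python3 -m inch '-0.002 0 0 0 0 -0.02 0.6;0 0 0 0 0 0 0.6'
python3 - <<'E'
from h import *; from plant import *
s=state();ci=camera_info('wrist')
M=q(s['tool_rot']).as_matrix();print(s['tool_pos'],s['contact_force'],'tool y dir',np.degrees(np.arctan2(M[1,1],M[0,1])))
p=np.array([.6025,.0249]);r=s['tool_pos'][:2]-p;print(np.hypot(*r),np.degrees(np.arctan2(r[1],r[0])))
E
```

```text
time: 19.4
tool_pos: [0.5037, 0.0148, 0.1014]
tool_rot: [0.0, 0.672, 0.741, 0.0]
contact_force: [-0.1, -0.1, 0.4]
gripper_width: 0.401
time: 19.65
tool_pos: [0.5039, 0.0105, 0.1013]
tool_rot: [0.0, 0.656, 0.755, 0.0]
contact_force: [0.5, 1.1, 0.3]
gripper_width: 0.398
time: 19.82
tool_pos: [0.504, 0.0083, 0.1013]
tool_rot: [0.0, 0.648, 0.762, -0.0]
contact_force: [-0.3, -0.4, -0.8]
gripper_width: 0.398
[0.5040103  0.00833568 0.1012891 ] [-0.26313221 -0.40921156 -0.75973916] tool y dir 9.201886700978164
0.09987291137282382 -170.4531530586835
```

```bash
python3 -m inch '-0.002 0 0 0 0 0 0.6;-0.001 0 0 0 0 0 0.6;0 0 0 0 0 0 0.6'
python3 -m inch '-0.001 0 0 0 0 0 0.6;0 0 0 0 0 0 0.6'
python3 -m inch '-0.001 0 0 0 0 0 0.6;0 0 0 0 0 0 0.6'
python3 -m inch '-0.001 0 0 0 0 0 0.6;0 0 0 0 0 0 0.6'
```

```text
time: 20.07
tool_pos: [0.5042, 0.0055, 0.1012]
tool_rot: [-0.0, 0.648, 0.761, -0.0]
contact_force: [-1.4, 1.7, 0.3]
gripper_width: 0.4
time: 20.23
tool_pos: [0.5042, 0.0055, 0.1011]
tool_rot: [-0.001, 0.648, 0.761, 0.001]
contact_force: [-2.0, 4.8, 1.9]
gripper_width: 0.401
time: 20.4
tool_pos: [0.5042, 0.0054, 0.1011]
tool_rot: [-0.002, 0.648, 0.761, 0.001]
contact_force: [-2.4, 7.6, 1.2]
gripper_width: 0.399
time: 20.57
tool_pos: [0.5042, 0.0053, 0.101]
tool_rot: [-0.003, 0.648, 0.761, 0.002]
contact_force: [-2.7, 10.8, 2.3]
gripper_width: 0.398
```

The tool is against the stop: force rises with no motion. I'll relieve it, open, rise and check.

```bash
python3 -m inch '0.003 0 0 0 0 0 0.6;0.004 0 0 0 0 0 0.4;0.002 0 0 0 0 0 0;0 0 0 0 0 0 0;0 0 0 0 0 0 0;0 0 -0.02 0 0 0 0;0 0 -0.04 0 0 0 0;0 -0.02 -0.035 0 0 0 0;0 -0.03 -0.03 0 0 0 0;0 -0.03 -0.01 0 0 0 0'
python3 -m inch '0 0 0 0 0 0 0;0 0 0 0 0 0 0'
python3 look.py w15
```

```text
time: 21.4
tool_pos: [0.4266, -0.0019, 0.2416]
tool_rot: [0.004, 0.648, 0.761, 0.002]
contact_force: [0.9, -0.6, 1.4]
gripper_width: 0.998
time: 21.57
tool_pos: [0.4252, -0.0016, 0.2373]
tool_rot: [0.002, 0.649, 0.761, 0.001]
contact_force: [-0.3, 0.2, -0.1]
gripper_width: 1.001
21.5667 [ 0.4251794  -0.00164378  0.23731641] [0.00204939 0.64868083 0.76105704 0.00107803] [-0.28412268  0.18406292 -0.07137044]
[[235.39999389648438, 276.6000061035156], [416.79998779296875, 279.1000061035156], [408.3999938964844, 391.1000061035156], [241.0, 388.29998779296875]]
corners in fixture mm [[-48.8, -68.0], [-48.3, 70.2], [50.2, 70.1], [49.1, -68.0]] centre [0.53150144 1.08172132]
sides [138.18249854  98.49268084 138.14384754  97.9569399 ] ang [  98.32938902    8.52037968  -81.89287225 -171.45536038]
```

View pics/w15.png

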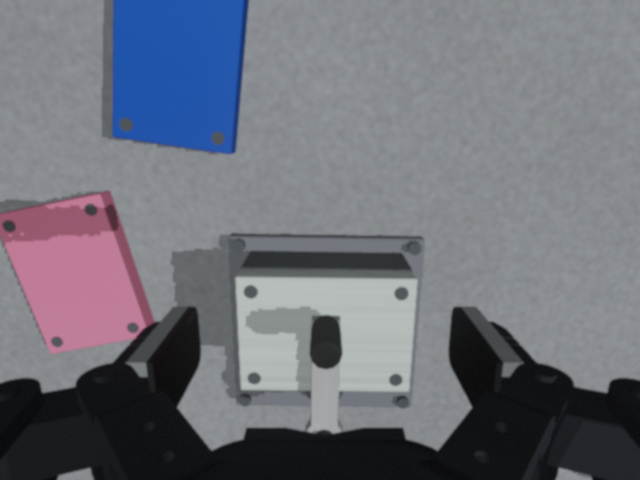

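The wrist view shows the plate in place, corners (235,277), (417,279), (408,391) and (241,388). The keeper lies along the fixture's −x, handle top at (326,355). I'll do a numeric check and a final near-face check from the robot side.

```bash
python3 -m inch '0 -0.03 0.02 0 0 0 0;0 -0.03 0.02 0 0 0 0;0 0 0 0 0 0 0;0 0 0 0 0 0 0'
python3 look.py w16 | head -1
python3 - <<'E'
from meas import *; import json
from plant import *
ci=json.load(open('w15.json'))
h=plane(ci,[(326,354.5)],.135)[0]; a=np.radians(8.6); p=np.array([.6025,.0249]); d=h-p
print('handle',h,'r',np.hypot(*d),'keeper',np.arctan2(-d[1],-d[0])-a+1.92)
im=cv2.imread('pics/w16.png');cv2.imwrite('pics/w16z.png',cv2.convertScaleAbs(cv2.resize(im[260:440,200:460],(780,540),interpolation=cv2.INTER_CUBIC),alpha=1.5))
t=camera_info('top');T=grab_frame('top');cv2.imwrite('pics/t16.png',T);S=grab_frame('scene');cv2.imwrite('pics/s16.png',S)
for n,A,B,m in (('top',cv2.imread('pics/top0.png'),T,(slice(150,340),slice(400,520))),):
    print('diff crate/screwdriver',np.abs(A[m].astype(int)-B[m]).mean())
print('diff bottle/reel',np.abs(cv2.imread('pics/top0.png')[165:290,130:210].astype(int)-T[165:290,130:210]).mean())
E
```

```text
time: 21.95
tool_pos: [0.3637, -0.0104, 0.1915]
tool_rot: [-0.003, 0.649, 0.761, -0.002]
contact_force: [0.9, -0.3, 0.9]
gripper_width: 1.001
21.95 [ 0.36369244 -0.01038713  0.19154123] [-0.00300126  0.6485776   0.76114112 -0.00151011] [ 0.9492543  -0.29241167  0.94427624]
handle [0.50178164 0.01047652] r 0.10174588045485022 keeper 1.912140631926751
diff crate/screwdriver 12.914005847953216
diff bottle/reel 4.793966666666667
```

View pics/w16z.png

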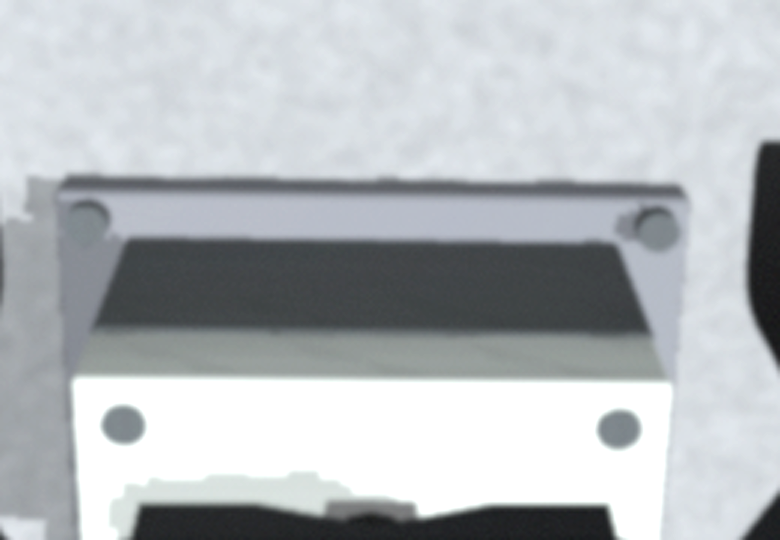

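View pics/s16.png

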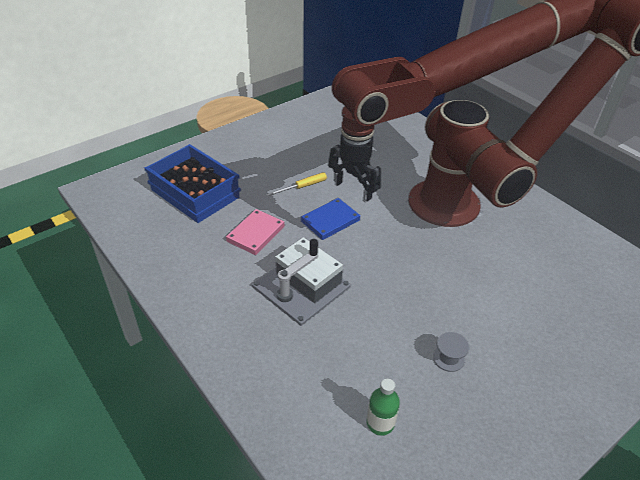

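The scene view shows the keeper over the plate, with crate, screwdriver, reel, bottle and both look-alikes at their original pixels. The near-face edges of plate and block run on without a step, and the robot is clear. Handing in.

```bash
python3 -c "
from plant import *
print(state()['contact_force'],job_done())"
```

```text
the job is handed in; nothing more can be done
[ 0.33651513 -0.08840474 -0.09758851] None
```

The plate is square and flush on the nest block, the keeper is at its stop over it, and I handed the job in at about 22 s with the robot touching nothing.

**Plate:** I pushed it in +x with both fingers until they stopped against the block's near face, which turned it square. I then pushed it about 9 mm in +y from the −y side. That second push showed no clear force rise against the block, so I relied on the pictures instead. Before the keeper was moved, plate and block edges agreed to about 0.2 mm in y and 0 to 0.4 mm in x. The final view, with the keeper closed, shows no step along the near face.

**Keeper:** I caged the handle loosely and swung it round to the stop. The tool stopped moving while the force rose to about 11 N. The camera afterwards gave an angle of about 1.91 rad, against 1.92 at the stop.

**Checks that disagreed or fell short:**
- **Plate position:** absolute camera positions of the plate came out about 1 mm off in y (and about 0.5 to 1 mm in x). The pivot showed similar shifts, so I put this down to calibration and used the direct plate-to-block comparison.
- **First push:** the fingers pressed down on the plate with about 14 N. I raised the tool 3 mm, which brought this down to 1 N, but it was back to about 14 N as they pressed on the block.
- **Other objects:** I checked the crate, screwdriver, reel and bottle by eye, and they look unmoved. My picture-difference numbers were not zero, which I put down to moving shadows.

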